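# Set a batch of door rails up in the holding jig with the twist-lock work rest

### The job

Get the door rails ready for marking out. First set the telescopic work rest to the jig's height: twist its T-head to unlock it, raise it until the top of the head is level with the floor of the jig's slots, and twist it back to lock it there. Then lay every rail that is on the panel flat across the two, each in a slot of its own and with its end up against the jig's end stop, and finally swing the red-knobbed keeper bar down over them until it snaps into its catch; leave the other tools on the bench where they are.

Things in the scene. Friction and masses are not known exactly. Their poses are not given: they have to be found in the camera images.
- jig: Wooden holding jig screwed to the bench; place and yaw vary. Origin: centre of the underside of its base board (200 x 100 x 18 mm). z up; y runs along the rails, from end stop to work rest; x points away from the robot, to the keeper's hinge. Its slotted rest is 164 mm long in x and spans y -28 to +28 mm. End stop: face at y = -28 mm, rising 16 mm above the slot floors.
- slot_near (a point): Of the jig's three open slots the one nearest the robot: this point is on the slot's centre line, on its floor (135 mm above the bench), at the face of the end stop. Axes as the jig's. A slot is 30 mm wide, its dividers stand 12 mm above its floor; slots are 48 mm apart. A rail that touches the stop has its centre 150 mm from this point along +y.
- slot_mid (a point): The same point of the middle slot.
- slot_far (a point): The same point of the far slot.
- work_rest: Telescopic work rest, fixed to the bench 190 to 205 mm along y from the jig's origin, yaw within 0.05 rad of the jig's. Origin: centre of the underside of its round green base (116 mm across, 11 mm high). An upright aluminium tube, 43 mm across at its collar and 80 mm high, holds the inner tube (29 mm across) with the T-head.
- head_top (a point): Centre of the top of the T-head, on the tube's axis; moves and turns with the head. The head is a wooden beam, 150 mm along this point's x, 24 mm wide along y, 18 mm high (below this point), cork-topped. At the start its top is 103 mm above the bench, with 5 mm between its underside and the collar. Grip it across the 24 mm, over the tube, from above.
- extend (a joint): How far the T-head is drawn up (m): 0 at the start, at most 0.050. A brass pin runs in a slot of the outer tube with four side notches, at 0, 0.016, 0.032 and 0.048 (it settles within 1 mm of these, with 2 mm of play above); at 0.032 the head's top is level with the jig's slot floors. It slides only when unlocked, with about 4 N of friction plus 3 N of weight, and stays where left while empty.
- twist (a joint): Turn of the T-head (rad), counter-clockwise seen from above: 0 = pin home in a notch: locked, head square across the rails (along the x axis of work_rest); 1.08 = stop, pin in the upright slot. It is free to slide from about 0.9 on. About 0.06 N m of friction; stays where left.
- keeper (a joint): Angle of the keeper bar (rad): 1.5 to 1.6 at the start (upright, stays; a tall obstacle), 0 = level across the slots, down in its catch. The bar is 12 mm wide, its underside 5 mm above a rail in its slot. Let go below about 0.9 rad it drops, but may stop on a spring ball short of home; a push of some newton at the knob snaps it past. Lifting it out takes as much.
- keeper_pivot (a point): Point of the jig on the keeper bar's hinge axis (along the jig's y), 163 mm above the bench: x = +72, y = +6 mm in the jig's frame. Steel cheeks beside the bar, here and at the catch (x = -72 mm), rise to 176 mm above the bench.
- keeper_knob (a point): Centre of the red ball knob (22 mm across) at the end of the keeper bar, 170 mm from its hinge: 333 mm above the bench when upright, 163 mm when closed (then at x = -98 mm in the jig's frame).
- panel: Plywood panel, 230 x 280 x 12 mm, fixed flat on the bench, on which the rails start, side by side about 95 mm apart. Origin: centre of its underside.
- rail_a: Wooden door rail, 300 mm long over its tenons along its y axis, 24 mm wide in x, 18 mm thick in z; each end is a stub tenon 20 mm long and 8 mm thick at mid thickness. Origin: centre of the underside. 0.08 to 0.15 kg. Either end may go to the stop and either broad face may be up. Two or three of the three rails are there.
- rail_b: As rail_a.
- rail_c: As rail_a.
- wood_plane: Bystander: wooden hand plane, 64 x 248 x 122 mm.
- sanding_block: Bystander: cork sanding block, 61 x 111 x 34 mm.
- paint_brush: Bystander: red-handled paint brush, 40 x 212 x 12 mm.
- block_b: Bystander: beech offcut, 60 x 120 x 20 mm.

How it is judged:
On the way, in this order (a step that is already met when the one before it is completed fails the run):
1. the T-head of the work rest is twisted to unlock it (value of joint twist above 0.8 rad), for 0.1 s.
2. the T-head is raised level with the jig's slots and twisted back to lock (value of joint extend between 0.028 and 0.036 m and value of joint twist below 0.2 rad), for 0.3 s.
3. every rail lies flat across jig and work rest, in a slot, its end against the stop, the keeper bar still up ((x of rail_a in the frame of jig between -0.055 and -0.041 m or x of rail_a in the frame of jig between -0.007 and 0.007 m or x of rail_a in the frame of jig between 0.041 and 0.055 m) and angle between the y axis of each of rail_a, rail_b, rail_c and the y axis of jig, either way round below 0.06 rad and angle between the z axis of each of rail_a, rail_b, rail_c and the z axis of jig, either way round below 0.06 rad and y of rail_a in the frame of jig between 0.116 and 0.13 m and (z of rail_a in the frame of jig between 0.131 and 0.14 m or z of rail_a in the frame of jig between 0.149 and 0.158 m) and (x of rail_b in the frame of jig between -0.055 and -0.041 m or x of rail_b in the frame of jig between -0.007 and 0.007 m or x of rail_b in the frame of jig between 0.041 and 0.055 m) and y of rail_b in the frame of jig between 0.116 and 0.13 m and (z of rail_b in the frame of jig between 0.131 and 0.14 m or z of rail_b in the frame of jig between 0.149 and 0.158 m) and (x of rail_c in the frame of jig between -0.055 and -0.041 m or x of rail_c in the frame of jig between -0.007 and 0.007 m or x of rail_c in the frame of jig between 0.041 and 0.055 m) and y of rail_c in the frame of jig between 0.116 and 0.13 m and (z of rail_c in the frame of jig between 0.131 and 0.14 m or z of rail_c in the frame of jig between 0.149 and 0.158 m) and value of joint keeper above 0.5 rad), for 0.3 s.
4. the keeper bar is down in its catch (value of joint keeper below 0.015 rad), for 0.3 s.
At the end, for the whole second after the job is handed in: Work rest locked (twist < 0.2 rad) level with the slots (extend 0.028 to 0.036); every rail flat (0.06 rad), within 7 mm of a slot's centre line, its end within 7 mm of the stop, at rest; keeper bar home in its catch (< 0.015 rad) (all of step 2 and (x of rail_a in the frame of jig between -0.055 and -0.041 m or x of rail_a in the frame of jig between -0.007 and 0.007 m or x of rail_a in the frame of jig between 0.041 and 0.055 m) and angle between the y axis of each of rail_a, rail_b, rail_c and the y axis of jig, either way round below 0.06 rad and angle between the z axis of each of rail_a, rail_b, rail_c and the z axis of jig, either way round below 0.06 rad and y of rail_a in the frame of jig between 0.116 and 0.13 m and (z of rail_a in the frame of jig between 0.131 and 0.14 m or z of rail_a in the frame of jig between 0.149 and 0.158 m) and (x of rail_b in the frame of jig between -0.055 and -0.041 m or x of rail_b in the frame of jig between -0.007 and 0.007 m or x of rail_b in the frame of jig between 0.041 and 0.055 m) and y of rail_b in the frame of jig between 0.116 and 0.13 m and (z of rail_b in the frame of jig between 0.131 and 0.14 m or z of rail_b in the frame of jig between 0.149 and 0.158 m) and (x of rail_c in the frame of jig between -0.055 and -0.041 m or x of rail_c in the frame of jig between -0.007 and 0.007 m or x of rail_c in the frame of jig between 0.041 and 0.055 m) and y of rail_c in the frame of jig between 0.116 and 0.13 m and (z of rail_c in the frame of jig between 0.131 and 0.14 m or z of rail_c in the frame of jig between 0.149 and 0.158 m) and linear speed of each of rail_a, rail_b, rail_c below 0.02 m/s and value of joint keeper below 0.015 rad); the robot touches nothing.
It fails at once if a bystanding tool is shifted more than 6 cm (distance of any of wood_plane, sanding_block, paint_brush, block_b from where it was at the start of the episode above 0.06 m).
Of rail_a, rail_b, rail_c only 2 to 3 are there at a start; the rules pass over those that are not, and their reading is None.
At some moment in a run one of rail_a, rail_b, rail_c may be knocked a few centimetres aside while the robot is not near it.
Once in a run the grip may slacken for a moment while it holds something.
It also fails if it takes over 210 s, if anything falls off the work surface, if the arm or the gripper's body presses on something with over 40 N, if the wrist force passes 120 N, or if a joint passes its speed limit or range.

### The arm

A 6-joint arm with a two-finger parallel gripper is mounted at the origin on a cart in front of the work surface, level with it; the furniture and walls round the work are solid. World frame = base frame: x ahead of the robot, y to its left, z up, the work surface at z = 0. Lengths are in m, angles in rad, forces in N, time in s.
With the tool pointing down it reaches from about 0.325 to 1 m from the base axis. Payload 5.1 kg.
Tool frame: the origin (TCP) lies midway between the tips of the shut fingers; the grasp point (between the pads) lies 19 mm behind it; z points along the fingers, y is the line along which they close (so a half turn about z gives the same grasp; the last joint's range is limited). The gripper opens to 85 mm and grips with 20 to 120 N. Pads are 22 mm wide; open, the fingers measure 114 mm over their backs; the gripper's body (76 mm by 85 mm) begins 54 mm behind the grasp point. The pads swing forward as they close: fully open they stand 13 mm farther back than shut.
Start: joints at [-1.278, 0.124, 1.65, -0, 1.367, -0.083], TCP at [0.239, -0.605, 0.231] pointing down, gripper open.
Joint ranges: [-2.61, 2.61], [-1.02, 2.33], [0.03, 2.71], [-1.35, 4.49], [0.32, 2.68], [-2.91, 2.91]. Speed limits (rad/s): [2.57, 2.57, 3.14, 3.14, 3.14, 3.14].

### API

Orientations are given as a unit quaternion [w, x, y, z].
In Python, from plant import bot gives the robot as it stands.
- The arm moves only by the tool drive_tool, never from a script. Its argument "targets" is a list of rows, each a list of 2 entries, a list of its own where there are three numbers: the shift along the world's x, y, z each as a share of 0.04 m, from -1 to 1, then the turn, a rotation vector about the world's x, y, z each as a share of 4 degrees, from -1 to 1. A call has 1 to 20 rows; each row shifts and turns the commanded pose from where the row before left it; what a row does not reach is not made up. A row lasts 1/10 s, in which the tool goes at most 50 mm and 8.59 degrees, less where a joint would pass 70% of its speed; a pose out of reach is approached as far as the arm can. A call with a number of a shift or a turn outside -1 to 1 is refused whole. A call with a gripper value outside its range is refused whole. "claw" is the opening, from -1 (shut) to 1 (fully open), set as the call begins (left out, the last holds). The fingers move at their own pace and stop on an object; the grip force is fixed at half the most. Time passes only in rows, so rows that do not move let the fingers close. It gives the time, the measured TCP pose, the force, the opening and the grip force at its end, in the units of the state.
- bot.get_obs(): the state, without advancing time (a new reading comes with each control period).
- bot.get_image(name): name is "scene" or "top"; returns the picture (400x640x3 uint8, red, green, blue); there is no depth.
- bot.camera_params(name): a dict with "camera_matrix" (3x3 intrinsics, pixels), "origin" and "orientation" of the camera in the world. Camera axes: x right, y down, z forward; pixel columns grow to the right and rows downward; lengths in m; the calibration is good to about 2 mm. A picture is of the moment at which its call begins. camera_params takes no time and is no camera call.
- bot.job_done(): hands the job in; it is judged then, once.
The state is a dict: "clock": time; "q": joint angles; "dq": joint speeds; "joint_torque": joint torques, N m; "tool_pos": TCP position; "tcp_rot": TCP orientation; "wrist_force": force on the tool from outside, world axes, zero at the start; "torque": the same for the moment, N m; "width": finger opening in m; "finger_force": force on a finger pad.
Only numpy, scipy, OpenCV 4.12 (cv2) and the standard library are available. Lean on these libraries where they do the work, as an engineer would, in place of code of your own. Each camera call takes 0.05 s, during which the arm holds its last target. There are 200 camera calls.

## Working session

There is one attempt and no reset: what is moved stays moved. The work goes in short steps, Python scripts to look and compute and a tool call to move; the robot and the scene stay as the last step left them, time stands still between calls to the robot, and variables do not carry over. Pictures are saved under pics/ and viewed, at most 14 in all, crops included, and the job is handed in when it is done.

Besides the shell and the picture viewer there is one more tool, called after ">>>" as name([rows], argument=value, ...), one row to a line, values as JSON. drive_tool: Moves the arm, as the interface text tells. Shift numbers are shares of 0.04 m and turn numbers shares of 4 degrees, none past 1 either way. Its arguments: {"type":"object","properties":{"targets":{"type":"array","items":{"type":"array"}},"claw":{"type":"number"}},"required":["targets"]}

```bash
mkdir -p pics; cat > h.py <<'E'
import numpy as np, cv2
from scipy.spatial.transform import Rotation as R
from plant import bot
def cam(n):
    c=bot.camera_params(n); q=c["orientation"]
    return np.array(c["camera_matrix"]),np.array(c["origin"]),R.from_quat([q[1],q[2],q[3],q[0]]).as_matrix()
def ray(n,px,z):
    K,o,M=cam(n); px=np.atleast_2d(px).astype(float)
    d=(np.c_[px,np.ones(len(px))]@np.linalg.inv(K).T)@M.T
    return o+d*((z-o[2])/d[:,2])[:,None]
def proj(n,P):
    K,o,M=cam(n); p=(np.atleast_2d(P)-o)@M@K.T
    return p[:,:2]/p[:,2:]
def snap(n,f):
    im=bot.get_image(n); cv2.imwrite("pics/"+f,im[:,:,::-1]); return im
E
python3 - <<'E'
from h import *
for n in("scene","top"):
    snap(n,n+"0.png"); K,o,M=cam(n); print(n,K.round(1).tolist(),o.round(3),M.round(3).tolist())
print(bot.get_obs())
E
```

```text
scene [[433.3, 0.0, 323.6], [0.0, 433.3, 197.6], [0.0, 0.0, 1.0]] [-0.637  0.61   0.854] [[-0.434, -0.436, 0.789], [-0.901, 0.186, -0.393], [0.025, -0.881, -0.473]]
top [[413.3, 0.0, 324.3], [0.0, 413.3, 201.7], [0.0, 0.0, 1.0]] [ 0.421 -0.009  1.419] [[-0.024, -0.988, 0.151], [-0.999, 0.027, 0.018], [-0.022, -0.151, -0.988]]
{'clock': 0.1, 'q': array([-1.27762461e+00,  1.24444339e-01,  1.65155925e+00, -3.79313060e-06,
        1.36746759e+00, -8.25591979e-02]), 'dq': array([ 0.00016728, -0.00120387, -0.00145747, -0.00082774,  0.00075323,
       -0.00020281]), 'joint_torque': array([ 5.06415872e-04, -4.24933434e+01, -3.66652465e+01, -8.99479505e-05,
        3.95512368e-03,  3.54932936e-06]), 'tool_pos': array([ 0.23835577, -0.60412682,  0.23016015]), 'tcp_rot': array([-9.33866469e-04,  9.82404619e-01,  1.86762634e-01, -1.00574605e-04]), 'wrist_force': array([-0.33626942, -0.28041701, -0.4875598 ]), 'torque': array([ 0.0181355 ,  0.012356  , -0.01610675]), 'finger_force': 0.0, 'width': 0.08584827357571609}
```

View pics/scene0.png

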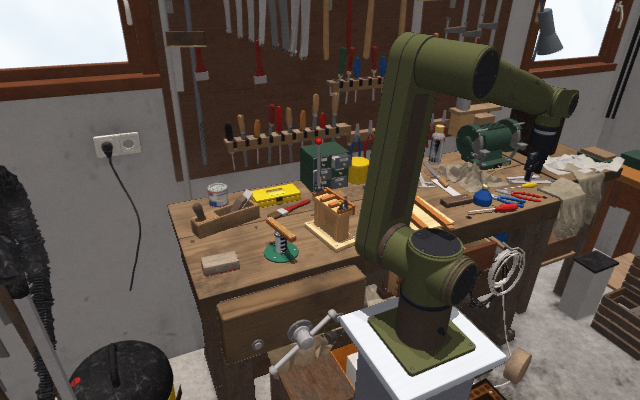

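View pics/top0.png

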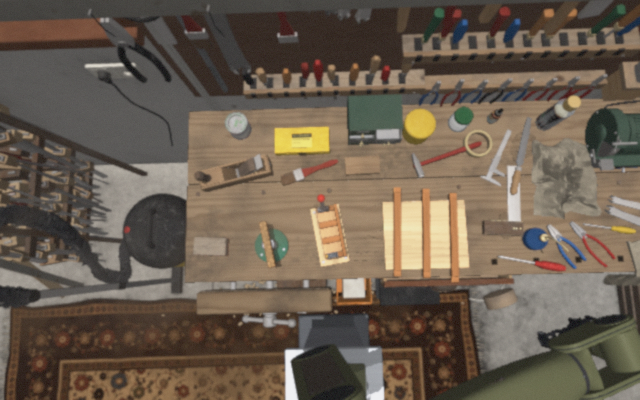

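Top view: jig at about (330,235), work rest at (270,245), three rails on the panel at columns 397, 426 and 455, keeper knob upright at (321,198). I'll enlarge the work area.

```bash
python3 - <<'E'
from h import *
im=cv2.imread("pics/top0.png")
cv2.imwrite("pics/c1.png",cv2.resize(im[185:285,235:365],None,fx=6,fy=6,interpolation=cv2.INTER_CUBIC))
cv2.imwrite("pics/c2.png",cv2.resize(im[180:285,375:475],None,fx=5,fy=5,interpolation=cv2.INTER_CUBIC))
E
```

```text
(no output)
```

View pics/c1.png

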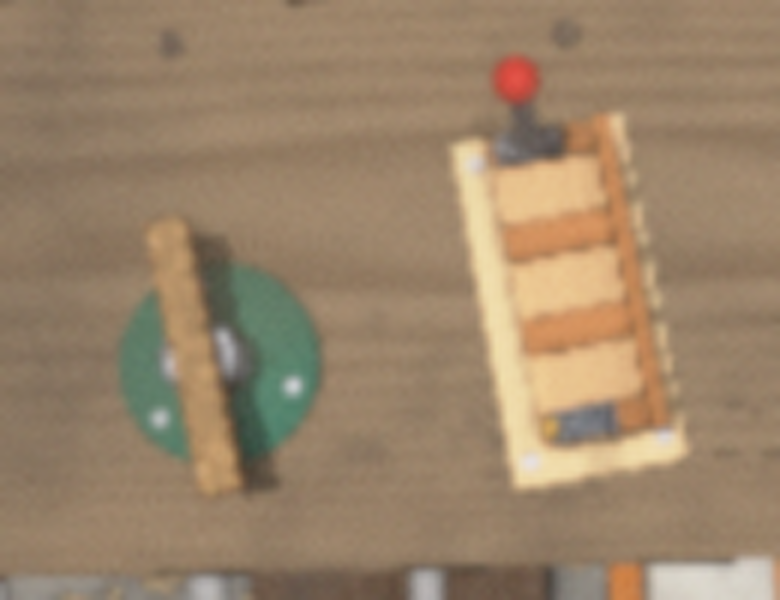

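View pics/c2.png

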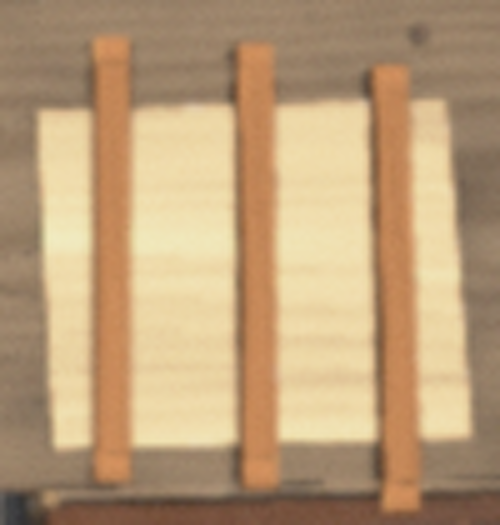

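Crops: T-head cork beam from about (168,220) to (220,490), three light slot floors on the jig, catch (brass) at the bottom and knob at the top. The three rails are nearly parallel, with no rails stacked. Now I'll measure by mask.

```bash
cat >> h.py <<'E'
def comps(im,roi,lo,hi,amin):
    r0,r1,c0,c1=roi; hsv=cv2.cvtColor(im[r0:r1,c0:c1],cv2.COLOR_RGB2HSV); m=cv2.inRange(hsv,lo,hi)
    cs,_=cv2.findContours(m,cv2.RETR_EXTERNAL,cv2.CHAIN_APPROX_NONE)
    return [(c[:,0,:]+[c0,r0]) for c in cs if cv2.contourArea(c)>=amin]
def rect(n,c,z):
    P=ray(n,c,z)[:,:2]; (cx,cy),(w,h),a=cv2.minAreaRect((P*1000).astype(np.float32))
    if w<h: w,h,a=h,w,a+90
    a=(a+90)%180-90
    return cx,cy,w,h,a   # mm, deg of long axis from world x
E
python3 - <<'E'
from h import *
im=cv2.imread("pics/top0.png")[:,:,::-1].copy()
hsv=cv2.cvtColor(im,cv2.COLOR_RGB2HSV)
for nm,(c,r) in dict(rail=(397,230),rail2=(426,250),floor=(326,216),floor2=(332,246),div=(328,224),base=(316,230),cork=(267,240),bench=(350,260),panel=(410,230),green=(280,240)).items(): print(nm,hsv[r,c])
E
```

```text
rail [ 13 143 198]
rail2 [ 13 143 200]
floor [ 17  99 232]
floor2 [ 18  99 233]
div [ 13 140 209]
base [ 21  71 239]
cork [ 16 107 171]
bench [ 16  83 159]
panel [ 24  64 239]
green [ 69  65 129]
```

```bash
python3 - <<'E'
from h import *
im=cv2.imread("pics/top0.png")[:,:,::-1].copy()
np.set_printoptions(precision=1,suppress=True)
print("rails");[print(np.array(rect("top",c,.030))) for c in comps(im,(180,285,375,475),(8,118,150),(15,200,255),150)]
print("floors");[print(np.array(rect("top",c,.135))) for c in comps(im,(200,262,305,350),(15,84,205),(20,118,255),60)]
print("base");[print(np.array(rect("top",c,.018))) for c in comps(im,(200,275,300,355),(10,40,195),(30,200,255),300)]
print("cork");[print(np.array(rect("top",c,.103))) for c in comps(im,(215,272,250,282),(12,98,150),(19,160,255),80)]
print("green");
for c in comps(im,(220,270,245,300),(55,40,60),(90,200,255),50): print(np.array(rect("top",c,.011)))
print("knob");
for n,f,roi in(("top","top0",(190,215,305,335)),("scene","scene0",(130,150,305,330))):
    i=cv2.imread(f"pics/{f}.png")[:,:,::-1].copy()
    for c in comps(i,roi,(0,150,90),(8,255,255),3)+comps(i,roi,(172,150,90),(180,255,255),3): p=c.mean(0); print(n,p,ray(n,p,.333)*1000)
print("bystanders y..")
E
```

```text
rails
[ 505.5 -412.9  293.6   23.9   -2.8]
[ 521.2 -321.7  294.8   24.    -2.8]
[ 530.4 -223.8  295.6   23.7   -2.9]
floors
[514.3   2.7 144.3  59.9   9.7]
base
[522.5   2.2 196.9  99.6   9.5]
cork
[491.9 201.6 149.9  20.7  11.8]
green
[481.4 241.4  84.2  24.8  12.8]
[493.8 168.3 102.6  45.1   4.3]
knob
top [320.4 197.8] [[598.5  20.5 333. ]]
scene [318.4 140.7] [[601.9  18.5 333. ]]
bystanders y..
```

```bash
python3 - <<'E'
from h import *
im=cv2.imread("pics/top0.png")[:,:,::-1].copy()
np.set_printoptions(precision=1,suppress=True)
print("div")
for c in comps(im,(200,262,312,350),(8,122,150),(15,220,255),8): print(np.array(rect("top",c,.147)),c.mean(0))
# intensity profile along jig x at jig y=0, saturation
a=np.deg2rad(9.5); X=np.array([np.cos(a),np.sin(a)]);Y=np.array([-X[1],X[0]]); o=np.array([.5225,.0022])
hsv=cv2.cvtColor(im,cv2.COLOR_RGB2HSV)[:,:,1].astype(np.float32)
for z,ax in((.147,'x'),(.135,'y'),(.018,'y'),(.018,'x')):
    s=np.arange(-.11,.111,.004); tot=0
    for off in ((-.012,0,.012) if ax=='x' and z>.1 else (-.048,0,.048) if ax=='y' and z>.1 else (-.02,0,.02)):
        P=o+(s[:,None]*X+off*Y if ax=='x' else s[:,None]*Y+off*X)
        uv=proj("top",np.c_[P,np.full(len(s),z)]).astype(np.float32)
        tot=tot+cv2.remap(hsv,uv[None,:,0],uv[None,:,1],cv2.INTER_LINEAR)[0]
    print(z,ax,[(int(round(a*1000)),int(b/3)) for a,b in zip(s,tot)])
E
```

```text
div
[524.5  -3.9 160.9  64.2   9.2] [334.5 230.7]
0.147 x [(-110, 80), (-106, 80), (-102, 82), (-98, 85), (-94, 78), (-90, 78), (-86, 84), (-82, 81), (-78, 42), (-74, 25), (-70, 26), (-66, 44), (-62, 88), (-58, 99), (-54, 99), (-50, 99), (-46, 99), (-42, 99), (-38, 103), (-34, 117), (-30, 137), (-26, 140), (-22, 140), (-18, 135), (-14, 115), (-10, 100), (-6, 97), (-2, 98), (2, 98), (6, 99), (10, 101), (14, 114), (18, 133), (22, 140), (26, 140), (30, 136), (34, 120), (38, 102), (42, 99), (46, 98), (50, 99), (54, 99), (58, 100), (62, 102), (66, 73), (70, 45), (74, 39), (78, 47), (82, 58), (86, 66), (90, 70), (94, 82), (98, 114), (102, 135), (106, 144), (110, 146)]
0.135 y [(-110, 81), (-106, 80), (-102, 79), (-98, 80), (-94, 80), (-90, 81), (-86, 81), (-82, 79), (-78, 80), (-74, 79), (-70, 81), (-66, 81), (-62, 80), (-58, 81), (-54, 81), (-50, 80), (-46, 83), (-42, 91), (-38, 124), (-34, 137), (-30, 126), (-26, 108), (-22, 103), (-18, 102), (-14, 99), (-10, 99), (-6, 99), (-2, 99), (2, 99), (6, 97), (10, 97), (14, 98), (18, 96), (22, 95), (26, 93), (30, 84), (34, 76), (38, 73), (42, 77
[... 711 characters left out ...]
82, 81), (86, 81), (90, 81), (94, 82), (98, 79), (102, 80), (106, 80), (110, 81)]
0.018 x [(-110, 79), (-106, 81), (-102, 82), (-98, 84), (-94, 77), (-90, 77), (-86, 80), (-82, 87), (-78, 84), (-74, 74), (-70, 83), (-66, 85), (-62, 81), (-58, 96), (-54, 100), (-50, 100), (-46, 99), (-42, 98), (-38, 98), (-34, 100), (-30, 106), (-26, 123), (-22, 139), (-18, 140), (-14, 140), (-10, 134), (-6, 119), (-2, 103), (2, 98), (6, 97), (10, 99), (14, 98), (18, 99), (22, 104), (26, 115), (30, 134), (34, 141), (38, 139), (42, 138), (46, 127), (50, 108), (54, 99), (58, 99), (62, 99), (66, 99), (70, 99), (74, 99), (78, 103), (82, 91), (86, 69), (90, 61), (94, 59), (98, 63), (102, 67), (106, 71), (110, 74)]
```

>>> drive_tool([
  [[0.32,1,0.06],[0,0,-0.12]],
  [[0.32,1,0.06],[0,0,-0.12]],
  [[0.32,1,0.06],[0,0,-0.12]],
  [[0.32,1,0.06],[0,0,-0.12]],
  [[0.32,1,0.06],[0,0,-0.12]],
  [[0.32,1,0.06],[0,0,-0.12]],
  [[0.32,1,0.06],[0,0,-0.12]],
  [[0.32,1,0.06],[0,0,-0.12]],
  [[0.32,1,0.06],[0,0,-0.12]],
  [[0.32,1,0.06],[0,0,-0.12]],
  [[0.32,1,0.06],[0,0,-0.12]],
  [[0.32,1,0.06],[0,0,-0.12]],
  [[0.32,1,0.06],[0,0,-0.12]],
  [[0.32,1,0.06],[0,0,-0.12]],
  [[0.32,1,0.06],[0,0,-0.12]],
  [[0.32,1,0.06],[0,0,-0.12]],
  [[0.32,1,0.06],[0,0,-0.12]],
  [[0.32,1,0.06],[0,0,-0.12]],
  [[0.32,1,0.06],[0,0,-0.12]],
  [[0.32,1,0.06],[0,0,-0.12]],
], claw=1)

```text
clock: 2.1
tool_pos: [0.4945, 0.1972, 0.2789]
tcp_rot: [0.0, 0.995, 0.104, -0.0]
wrist_force: [0.9, -0.6, 0.9]
width: 0.0853
finger_force: 0.0
```

>>> drive_tool([
  [[-0.06,0.11,-0.6],[0,0,0]],
  [[0,0,-0.6],[0,0,0]],
  [[0,0,-0.6],[0,0,0]],
  [[0,0,-0.6],[0,0,0]],
  [[0,0,-0.6],[0,0,0]],
  [[0,0,-0.6],[0,0,0]],
  [[0,0,-0.6],[0,0,0]],
  [[0,0,-0.6],[0,0,0]],
  [[0,0,0],[0,0,0]],
  [[0,0,0],[0,0,0]],
])

```text
clock: 3.1
tool_pos: [0.4917, 0.1996, 0.087]
tcp_rot: [0.0, 0.995, 0.104, -0.001]
wrist_force: [-0.5, -0.5, 0.4]
width: 0.0854
finger_force: 0.0
```

>>> drive_tool([
  [[0,0,0],[0,0,0]],
  [[0,0,0],[0,0,0]],
  [[0,0,0],[0,0,0]],
  [[0,0,0],[0,0,0]],
  [[0,0,0],[0,0,0]],
  [[0,0,0],[0,0,0]],
  [[0,0,0],[0,0,0]],
  [[0,0,0],[0,0,0]],
  [[0,0,0],[0,0,0]],
  [[0,0,0],[0,0,0]],
], claw=-1)

```text
clock: 4.1
tool_pos: [0.4925, 0.2008, 0.0884]
tcp_rot: [-0.001, 0.995, 0.104, 0.001]
wrist_force: [-2.2, 5.1, 5.0]
width: 0.0224
finger_force: 61.7
```

>>> drive_tool([
  [[0,0.03,0],[0,0,0.97]],
  [[0,0,0],[0,0,0.97]],
  [[0,0,0],[0,0,0.97]],
  [[0,0,0],[0,0,0.97]],
  [[0,0,0],[0,0,0.97]],
  [[0,0,0],[0,0,0.97]],
  [[0,0,0],[0,0,0.97]],
  [[0,0,0],[0,0,0.97]],
  [[0,0,0],[0,0,0.97]],
  [[0,0,0],[0,0,0.97]],
  [[0,0,0],[0,0,0.97]],
  [[0,0,0],[0,0,0.97]],
  [[0,0,0],[0,0,0.97]],
  [[0,0,0],[0,0,0.97]],
  [[0,0,0],[0,0,0.97]],
  [[0,0,0],[0,0,0]],
  [[0,0,0],[0,0,0]],
  [[0,0,0],[0,0,0]],
])

```text
clock: 5.9
tool_pos: [0.4933, 0.2006, 0.0884]
tcp_rot: [0.001, 0.819, 0.574, 0.001]
wrist_force: [0.5, -1.7, 5.8]
width: 0.022
finger_force: 61.7
```

```bash
python3 - <<'E'
from h import *
o=bot.get_obs(); print(o['tool_pos'],o['tcp_rot'],o['wrist_force'],o['torque'],o['width'])
E
```

```text
[0.49328264 0.20057159 0.0884136 ] [0.0011815  0.8188005  0.57407633 0.00083892] [ 0.45881767 -1.66037326  5.81697886] [-0.44227219 -0.23115904  0.06036232] 0.022048277336698965
```

>>> drive_tool([
  [[0,0,0.22],[0,0,0]],
  [[0,0,0.22],[0,0,0]],
  [[0,0,0.22],[0,0,0]],
  [[0,0,0.22],[0,0,0]],
  [[0,0,0],[0,0,0]],
  [[0,0,0],[0,0,0]],
  [[0,0,0],[0,0,0]],
])

```text
clock: 6.6
tool_pos: [0.493, 0.2006, 0.1229]
tcp_rot: [0.001, 0.819, 0.574, 0.001]
wrist_force: [4.2, -3.0, 1.8]
width: 0.0223
finger_force: 61.3
```

>>> drive_tool([
  [[0,0,-0.05],[0,0,0]],
  [[0,0,0],[0,0,0]],
  [[0,0,0],[0,0,0]],
  [[0,0,0],[0,0,0]],
])

```text
clock: 7.0
tool_pos: [0.4929, 0.2006, 0.1206]
tcp_rot: [0.001, 0.819, 0.574, 0.001]
wrist_force: [5.2, -2.7, -0.5]
width: 0.0222
finger_force: 61.2
```

```bash
python3 - <<'E'
from h import *
o=bot.get_obs(); print(o['tool_pos'],o['wrist_force'],o['torque'])
snap("scene","s1.png"); im=cv2.imread("pics/s1.png"); cv2.imwrite("pics/c3.png",cv2.resize(im[130:270,220:380],None,fx=4,fy=4,interpolation=cv2.INTER_CUBIC))
E
```

```text
[0.49293921 0.20061986 0.12058996] [ 5.19440848 -2.71464757 -0.45301963] [-0.63960747 -1.25628647 -0.02537839]
```

View pics/c3.png

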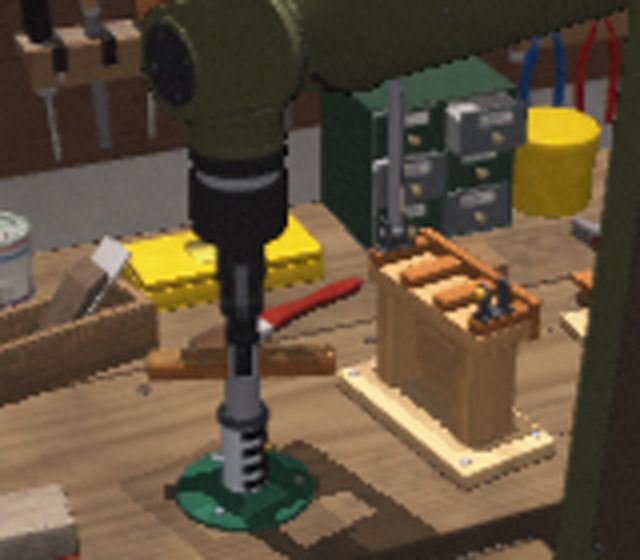

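The head has been raised about 32 mm by TCP travel, with the arm at picture centre and the beam held at (240,360). Now I'll twist it back.

>>> drive_tool([
  [[0,0,0.02],[0,0,0]],
  [[0,0,0],[0,0,-0.97]],
  [[0,0,0],[0,0,-0.97]],
  [[0,0,0],[0,0,-0.97]],
  [[0,0,0],[0,0,-0.97]],
  [[0,0,0],[0,0,-0.97]],
  [[0,0,0],[0,0,-0.97]],
  [[0,0,0],[0,0,-0.97]],
  [[0,0,0],[0,0,-0.97]],
  [[0,0,0],[0,0,-0.97]],
  [[0,0,0],[0,0,-0.97]],
  [[0,0,0],[0,0,-0.97]],
  [[0,0,0],[0,0,-0.97]],
  [[0,0,0],[0,0,-0.97]],
  [[0,0,0],[0,0,-0.97]],
  [[0,0,0],[0,0,-0.97]],
  [[0,0,0],[0,0,-0.1]],
  [[0,0,0],[0,0,0]],
  [[0,0,0],[0,0,0]],
  [[0,0,0],[0,0,0]],
])

```text
clock: 9.05
tool_pos: [0.4918, 0.2011, 0.1206]
tcp_rot: [-0.0, 0.995, 0.101, -0.0]
wrist_force: [5.8, 1.2, -3.1]
width: 0.0226
finger_force: 64.1
```

```bash
python3 - <<'E'
from h import *
o=bot.get_obs(); print(o['tool_pos'],o['tcp_rot'],o['wrist_force'],o['torque'])
E
```

```text
[0.4918326  0.20110363 0.12057643] [-1.67532143e-04  9.94877455e-01  1.01087846e-01 -2.60830449e-04] [ 5.77675526  1.23349942 -3.14521547] [-0.10213894 -1.0070742   0.15762357]
```

>>> drive_tool([
  [[0,0,0],[0,0,0]],
  [[0,0,0],[0,0,0]],
  [[0,0,0],[0,0,0]],
  [[0,0,0],[0,0,0]],
  [[0,0,0],[0,0,0]],
  [[0,0,0.5],[0,0,0]],
  [[0,0,1],[0,0,0]],
  [[0,0,1],[0,0,0]],
  [[0,0,1],[0,0,0]],
  [[0,0,0.5],[0,0,0]],
  [[-0.28,-0.94,0],[0,0,-0.45]],
  [[-0.28,-0.94,0],[0,0,-0.45]],
  [[-0.28,-0.94,0],[0,0,-0.45]],
  [[-0.28,-0.94,0],[0,0,-0.45]],
  [[-0.28,-0.94,0],[0,0,-0.45]],
  [[-0.28,-0.94,0],[0,0,-0.45]],
  [[-0.28,-0.94,0],[0,0,-0.45]],
  [[-0.28,-0.94,0],[0,0,-0.45]],
], claw=1)

```text
clock: 10.85
tool_pos: [0.4017, -0.1011, 0.2816]
tcp_rot: [0.0, 1.0, -0.026, 0.0]
wrist_force: [0.7, 0.3, -0.4]
width: 0.0856
finger_force: 0.0
```

```bash
cat > m.py <<'E'
from h import *
import sys
np.set_printoptions(precision=1,suppress=True)
f=sys.argv[1]; im=snap("top",f); snap("scene","s"+f)
for c in comps(im,(170,300,365,500),(8,118,120),(15,200,255),150): print("rail",np.array(rect("top",c,.030)))
for c in comps(im,(210,275,245,285),(12,98,150),(19,160,255),80): print("cork",np.array(rect("top",c,.135)))
o=bot.get_obs(); print(o['tool_pos'],o['tcp_rot'])
E
python3 m.py t1.png; python3 - <<'E'
import cv2,numpy as np
a=cv2.imread("pics/t1.png")[170:300,230:500];b=cv2.imread("pics/st1.png")[130:280,180:450]
cv2.imwrite("pics/c4.png",np.vstack([cv2.resize(a,(540,260)),cv2.resize(b,(540,300))]))
E
```

```text
rail [ 502.3 -413.5  300.    29.4   -3.3]
rail [ 521.2 -321.6  294.8   24.    -2.8]
rail [ 553.5 -225.   249.4   23.7   -2.9]
cork [492.8 201.7 148.1  22.3  11. ]
[ 0.4 -0.1  0.3] [ 0.  1. -0. -0.]
```

View pics/c4.png

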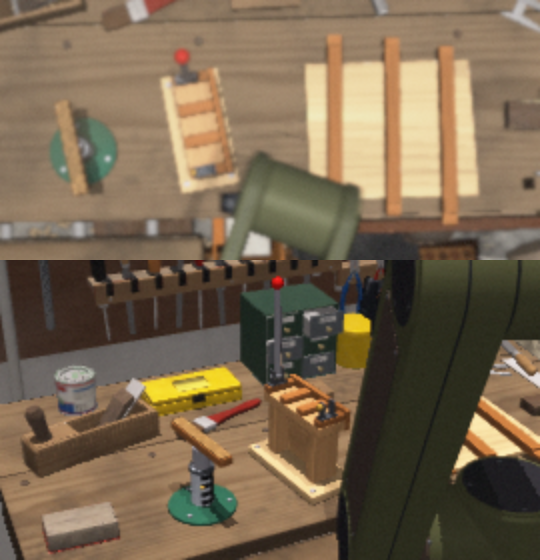

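T-head is raised, square and locked (cork at 11°, top at z 0.135). The arm hides the lower end of the first rail, but its edges match the first measurement. I'll go for it.

>>> drive_tool([
  [[0.64,-0.61,0],[0,0,0]],
  [[0.64,-0.61,0],[0,0,0]],
  [[0.64,-0.61,0],[0,0,0]],
  [[0.64,-0.61,0],[0,0,0]],
  [[0.64,-0.61,0],[0,0,0]],
  [[0,0,-0.8],[0,0,0]],
  [[0,0,-0.8],[0,0,0]],
  [[0,0,-0.8],[0,0,0]],
  [[0,0,-0.8],[0,0,0]],
  [[0,0,-0.8],[0,0,0]],
  [[0,0,-0.8],[0,0,0]],
  [[0,0,-0.8],[0,0,0]],
  [[0,0,-0.6],[0,0,0]],
  [[0,0,-0.4],[0,0,0]],
  [[0,0,0],[0,0,0]],
  [[0,0,0],[0,0,0]],
])

```text
clock: 12.55
tool_pos: [0.5312, -0.2218, 0.0179]
tcp_rot: [0.0, 1.0, -0.025, 0.0]
wrist_force: [0.9, -0.9, 0.4]
width: 0.0853
finger_force: 0.0
```

>>> drive_tool([
  [[0,-0.05,-0.08],[0,0,0]],
  [[0,0,0],[0,0,0]],
  [[0,0,0],[0,0,0]],
  [[0,0,0],[0,0,0]],
  [[0,0,0],[0,0,0]],
  [[0,0,0],[0,0,0]],
  [[0,0,0],[0,0,0]],
  [[0,0,0],[0,0,0]],
], claw=-1)

```text
clock: 13.35
tool_pos: [0.5311, -0.2242, 0.015]
tcp_rot: [0.0, 1.0, -0.025, 0.001]
wrist_force: [-0.3, 0.1, 5.8]
width: 0.0226
finger_force: 61.4
```

>>> drive_tool([
  [[0,0,0.5],[0,0,0]],
  [[0,0,1],[0,0,0]],
  [[0,0,1],[0,0,0]],
  [[0,0,1],[0,0,0.5]],
  [[0,0,1],[0,0,1]],
  [[0,0,1],[0,0,1]],
  [[0,0,1],[0,0,1]],
  [[-0.1,0,0.5],[0,0,1]],
  [[-0.1,0,0],[0,0,1]],
  [[-0.1,0,0],[0,0,1]],
  [[-0.1,0,0],[0,0,1]],
  [[-0.1,0,0],[0,0,1]],
  [[-0.1,0,0],[0,0,1]],
  [[-0.1,0,0],[0,0,1]],
  [[-0.1,0,0],[0,0,1]],
  [[-0.1,0,0],[0,0,1]],
  [[-0.1,0,0],[0,0,1]],
  [[-0.1,0,0],[0,0,1]],
  [[-0.1,0,0],[0,0,1]],
  [[-0.1,0,0],[0,0,1]],
])

```text
clock: 15.35
tool_pos: [0.4779, -0.2235, 0.2928]
tcp_rot: [-0.001, 0.851, 0.525, -0.0]
wrist_force: [0.5, 0.1, -1.7]
width: 0.0222
finger_force: 60.6
```

>>> drive_tool([
  [[0.03,0.5,0],[0,0,1]],
  [[0.03,0.8,0],[0,0,1]],
  [[0.03,0.9,0],[0,0,1]],
  [[0.03,0.9,0],[0,0,1]],
  [[0.03,0.9,0],[0,0,1]],
  [[0.03,0.9,0],[0,0,1]],
  [[0.03,0.9,0],[0,0,1]],
  [[0.03,0.9,0],[0,0,1]],
  [[0.03,0.9,0],[0,0,1]],
  [[0,0.8,0],[0,0,0.1]],
  [[0,0.3,0],[0,0,0]],
  [[0,0,0],[0,0,0]],
])

```text
clock: 16.55
tool_pos: [0.4888, 0.1251, 0.2932]
tcp_rot: [-0.001, 0.645, 0.764, -0.001]
wrist_force: [0.6, -0.0, -1.3]
width: 0.0229
finger_force: 60.7
```

```bash
cat > ck.py <<'E'
from h import *
import sys
np.set_printoptions(precision=1,suppress=True)
f=sys.argv[1]; im=snap("top",f)
o=bot.get_obs(); t=o['tool_pos']; q=o['tcp_rot']; print(t*1000,"yaw",np.degrees(2*np.arctan2(q[2],q[1])),o['wrist_force'],o['width'])
# orange contours near the held rail, at its top height
zt=t[2]-.003+.018
for c in comps(im,(130,330,200,420),(7,112,110),(16,215,255),60): print("orange",np.array(rect("top",c,zt)))
cv2.imwrite("pics/c"+f,cv2.resize(im[150:300,220:380,::-1],None,fx=4,fy=4,interpolation=cv2.INTER_CUBIC))
E
python3 ck.py t2.png
```

```text
[489.  124.1 293.3] yaw 99.59177703343599 [ 1.1 -0.6 -0.8] 0.02227080275790558
orange [ 369.7 -188.4   89.4   10.3   88.7]
orange [352.1 -60.2  97.   66.9  88.8]
orange [465.3 260.2  24.3  23.9 -89.3]
orange [506.1  24.6 140.9 116.9   9.6]
```

View pics/ct2.png

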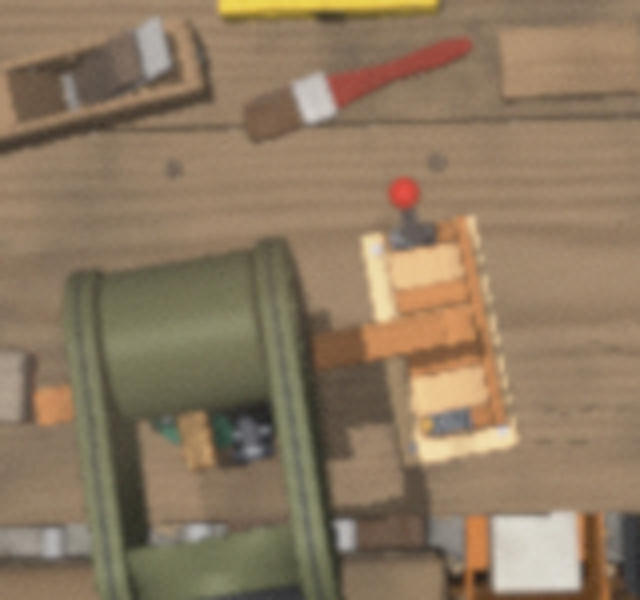

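Rail is held squarely, parallel to the slots, with its left tip at (33,405) and right tip at (478,328) in the crop. Shifting it over the far slot and lowering.

>>> drive_tool([
  [[0.5,0.08,0],[0,0,0]],
  [[0.5,0.08,0],[0,0,0]],
  [[0.5,0.08,0],[0,0,0]],
  [[0,0,0],[0,0,0]],
  [[0,0,-0.8],[0,0,0]],
  [[0,0,-0.8],[0,0,0]],
  [[0,0,-0.8],[0,0,0]],
  [[0,0,-0.6],[0,0,0]],
  [[0,0,-0.3],[0,0,0]],
  [[0,0,0],[0,0,0]],
  [[0,0,0],[0,0,0]],
])

```text
clock: 17.7
tool_pos: [0.5499, 0.1333, 0.1634]
tcp_rot: [0.001, 0.646, 0.763, 0.001]
wrist_force: [1.3, -0.6, 0.6]
width: 0.0226
finger_force: 60.7
```

```bash
python3 ck.py t3.png
```

```text
[550.3 133.6 164. ] yaw 99.50686370831109 [ 1.3 -0.1 -0.9] 0.022437134814087167
orange [ 363.5 -209.1  100.    14.1  -89.6]
orange [342.7 -65.6 108.5  75.  -89.4]
orange [525.7 263.6  30.2  23.2 -80.1]
orange [516.5  22.3 157.2 117.9  10.2]
```

View pics/ct3.png

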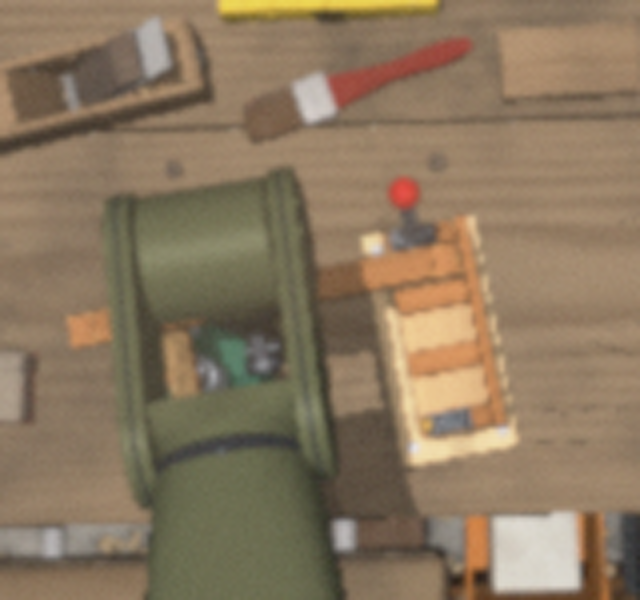

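Rail sits over the far slot; its right end is just about at the stop, so I'll back off 4 mm, lower it, then push it home.

>>> drive_tool([
  [[-0.03,0.1,0],[0,0,0]],
  [[0,0,-0.2],[0,0,0]],
  [[0,0,-0.15],[0,0,0]],
  [[0,0,-0.15],[0,0,0]],
  [[0,0,-0.1],[0,0,0]],
  [[0,0,0],[0,0,0]],
  [[0,0,0],[0,0,0]],
])

```text
clock: 18.45
tool_pos: [0.5481, 0.1378, 0.1379]
tcp_rot: [-0.0, 0.646, 0.763, -0.0]
wrist_force: [-0.8, -0.0, -1.3]
width: 0.022
finger_force: 60.7
```

>>> drive_tool([
  [[0,0,-0.03],[0,0,0]],
  [[0.006,-0.04,0],[0,0,0]],
  [[0.006,-0.04,0],[0,0,0]],
  [[0.006,-0.04,0],[0,0,0]],
  [[0.006,-0.04,0],[0,0,0]],
  [[0,0,0],[0,0,0]],
  [[0,0,0],[0,0,0]],
])

```text
clock: 19.15
tool_pos: [0.5494, 0.1312, 0.1374]
tcp_rot: [0.0, 0.646, 0.763, 0.0]
wrist_force: [0.4, 0.3, 3.9]
width: 0.0226
finger_force: 61.1
```

>>> drive_tool([
  [[0.006,-0.04,0],[0,0,0]],
  [[0.006,-0.04,0],[0,0,0]],
  [[0,0,0],[0,0,0]],
  [[0,0,0],[0,0,0]],
])

```text
clock: 19.55
tool_pos: [0.5495, 0.1305, 0.1374]
tcp_rot: [-0.001, 0.646, 0.763, 0.002]
wrist_force: [0.1, 10.0, 4.3]
width: 0.0224
finger_force: 61.3
```

>>> drive_tool([
  [[-0.008,0.05,0],[0,0,0]],
  [[0,0,0],[0,0,0]],
])

```text
clock: 19.75
tool_pos: [0.5495, 0.1306, 0.1374]
tcp_rot: [0.0, 0.646, 0.764, 0.0]
wrist_force: [0.5, 2.9, 5.1]
width: 0.0224
finger_force: 61.3
```

>>> drive_tool([
  [[0,0,0],[0,0,0]],
  [[0,0,0],[0,0,0]],
  [[0,0,0],[0,0,0]],
  [[0,0,0.3],[0,0,0]],
  [[0,0,0.6],[0,0,0]],
  [[0,0,1],[0,0,0]],
  [[0,0,1],[0,0,0]],
  [[0,0,1],[0,0,0]],
  [[-0.5,-0.4,0],[0,0,0]],
  [[-0.6,-0.8,0],[0,0,-1]],
  [[-0.6,-0.8,0],[0,0,-1]],
  [[-0.6,-0.8,0],[0,0,-1]],
  [[-0.6,-0.8,0],[0,0,-1]],
  [[-0.5,-0.8,0],[0,0,-1]],
  [[0,-0.8,0],[0,0,-1]],
  [[0,-0.8,0],[0,0,-1]],
  [[0,-0.8,0],[0,0,-1]],
  [[0,0,0],[0,0,-1]],
], claw=-0.2)

```text
clock: 21.55
tool_pos: [0.4128, -0.1448, 0.2937]
tcp_rot: [0.001, 0.852, 0.523, -0.0]
wrist_force: [-0.2, 0.5, 0.5]
width: 0.0341
finger_force: 0.0
```

```bash
python3 - <<'E'
from h import *
np.set_printoptions(precision=1,suppress=True)
im=snap("top","t4.png"); o=bot.get_obs(); q=o['tcp_rot']; print(o['tool_pos']*1000,np.degrees(2*np.arctan2(q[2],q[1])),o['width'])
for c in comps(im,(170,300,345,500),(8,118,120),(15,200,255),150): print("panel rail",np.array(rect("top",c,.030)))
for c in comps(im,(180,265,220,312),(8,118,120),(15,200,255),60): print("slot rail",np.array(rect("top",c,.153)))
cv2.imwrite("pics/ct4.png",cv2.resize(im[160:300,220:480,::-1],None,fx=3,fy=3,interpolation=cv2.INTER_CUBIC))
E
```

```text
[ 412.9 -143.5  293.7] 63.06828410713462 0.03424432171825956
panel rail [ 502.2 -413.4  300.2   29.4   -3.3]
panel rail [ 552.4 -322.3  232.7   23.6   -3.4]
slot rail [542.2 163.6 222.6  25.5 -81. ]
```

View pics/ct4.png

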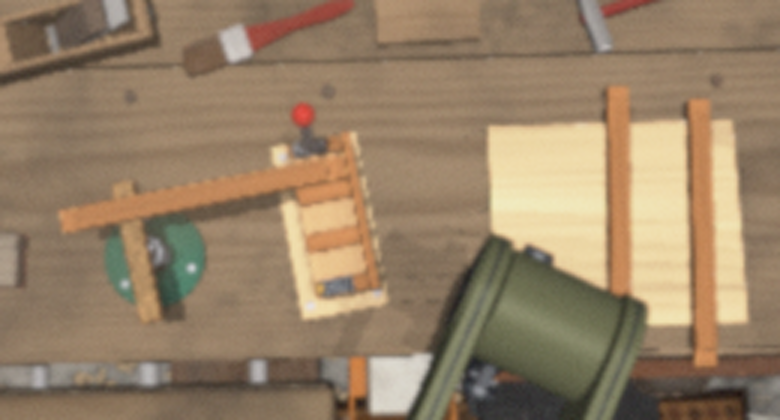

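First rail lies in the far slot across the head. Two rails remain on the panel at columns ~620 and ~700 of the crop. Going for the middle one.

>>> drive_tool([
  [[0.2,-0.4,0],[0,0,-0.97]],
  [[0.2,-0.4,0],[0,0,-0.97]],
  [[0.2,-0.4,0],[0,0,-0.97]],
  [[0.2,-0.4,0],[0,0,-0.97]],
  [[0.2,-0.4,0],[0,0,-0.97]],
  [[0.2,-0.4,0],[0,0,-0.97]],
  [[0.2,-0.4,0],[0,0,-0.97]],
  [[0.2,-0.4,0],[0,0,-0.97]],
  [[0.2,-0.4,0],[0,0,-0.97]],
  [[0.2,-0.4,0],[0,0,-0.97]],
  [[0.2,-0.4,0],[0,0,-0.97]],
  [[0.2,-0.06,0],[0,0,-0.97]],
  [[0.2,0,0],[0,0,-0.97]],
  [[0.1,0,-0.2],[0,0,-0.97]],
  [[0,0,-0.4],[0,0,-0.97]],
  [[0,0,-0.6],[0,0,-0.97]],
  [[0,0,-0.8],[0,0,-0.97]],
  [[0,0,-0.5],[0,0,0]],
  [[0,0,-0.3],[0,0,0]],
  [[0,0,0],[0,0,0]],
], claw=1)

```text
clock: 23.6
tool_pos: [0.5205, -0.3193, 0.1792]
tcp_rot: [-0.001, 1.0, -0.021, -0.001]
wrist_force: [0.2, -0.4, 0.4]
width: 0.0857
finger_force: 0.0
```

```bash
python3 - <<'E'
from h import *
np.set_printoptions(precision=1,suppress=True)
o=bot.get_obs(); q=o['tcp_rot']; print(o['tool_pos']*1000,np.degrees(2*np.arctan2(q[2],q[1])),o['width'])
im=snap("top","t5.png")
for c in comps(im,(150,300,345,500),(8,118,120),(15,200,255),60): print("panel rail",np.array(rect("top",c,.030)))
E
```

```text
[ 520.5 -319.3  179.2] -2.361642433991437 0.0856682393456677
panel rail [ 482.  -412.3   43.1   19.8   -4.1]
panel rail [ 620.7 -326.3   95.7   23.6   -3.4]
```

>>> drive_tool([
  [[0.02,-0.055,-0.6],[0,0,-0.1]],
  [[0,0,-0.8],[0,0,0]],
  [[0,0,-0.8],[0,0,0]],
  [[0,0,-0.8],[0,0,0]],
  [[0,0,-0.6],[0,0,0]],
  [[0,0,-0.3],[0,0,0]],
  [[0,0,-0.19],[0,0,0]],
  [[0,0,0],[0,0,0]],
])

```text
clock: 24.45
tool_pos: [0.5225, -0.3228, 0.0179]
tcp_rot: [0.0, 1.0, -0.025, 0.0]
wrist_force: [0.5, -0.1, -0.5]
width: 0.0856
finger_force: 0.0
```

>>> drive_tool([
  [[0,0,0],[0,0,0]],
  [[0,0,0],[0,0,0]],
  [[0,0,0],[0,0,0]],
  [[0,0,0],[0,0,0]],
  [[0,0,0],[0,0,0]],
  [[0,0,0],[0,0,0]],
  [[0,0,0],[0,0,0]],
  [[0,0,0],[0,0,0]],
], claw=-1)

```text
clock: 25.25
tool_pos: [0.5226, -0.3229, 0.0183]
tcp_rot: [0.0, 1.0, -0.025, 0.001]
wrist_force: [-0.7, 0.5, 6.0]
width: 0.0221
finger_force: 61.9
```

>>> drive_tool([
  [[0,0,0.5],[0,0,0]],
  [[0,0,1],[0,0,0]],
  [[0,0,1],[0,0,0]],
  [[0,0,1],[0,0,0.5]],
  [[0,0,1],[0,0,1]],
  [[0,0,1],[0,0,1]],
  [[0,0,1],[0,0,1]],
  [[-0.1,0,0.5],[0,0,1]],
  [[-0.1,0,0],[0,0,1]],
  [[-0.1,0,0],[0,0,1]],
  [[-0.1,0,0],[0,0,1]],
  [[-0.1,0,0],[0,0,1]],
  [[-0.1,0,0],[0,0,1]],
  [[-0.1,0,0],[0,0,1]],
  [[-0.1,0,0],[0,0,1]],
  [[-0.1,0,0],[0,0,1]],
  [[-0.1,0,0],[0,0,1]],
  [[-0.1,0,0],[0,0,1]],
  [[-0.1,0,0],[0,0,1]],
  [[-0.1,0,0],[0,0,1]],
])

```text
clock: 27.25
tool_pos: [0.4695, -0.3221, 0.2959]
tcp_rot: [-0.001, 0.851, 0.525, -0.0]
wrist_force: [0.2, -1.1, -1.3]
width: 0.0222
finger_force: 61.1
```

>>> drive_tool([
  [[0.06,0.5,0],[0,0,1]],
  [[0.06,0.8,0],[0,0,1]],
  [[0.06,0.9,0],[0,0,1]],
  [[0.06,0.9,0],[0,0,1]],
  [[0.06,0.9,0],[0,0,1]],
  [[0.06,0.9,0],[0,0,1]],
  [[0.06,0.9,0],[0,0,1]],
  [[0.06,0.9,0],[0,0,1]],
  [[0.06,0.9,0],[0,0,1]],
  [[0.06,0.9,0],[0,0,0.1]],
  [[0.06,0.9,0],[0,0,0]],
  [[0.06,0.9,0],[0,0,0]],
  [[0.05,0.9,0],[0,0,0]],
  [[0,0.06,0],[0,0,0]],
  [[0,0,0],[0,0,0]],
])

```text
clock: 28.75
tool_pos: [0.5003, 0.1284, 0.2963]
tcp_rot: [-0.0, 0.645, 0.764, -0.001]
wrist_force: [-0.4, 0.5, -0.9]
width: 0.0221
finger_force: 61.1
```

```bash
cat > ck2.py <<'E'
from h import *
import sys
np.set_printoptions(precision=1,suppress=True)
# held rail in jig frame: tip contours seen by top camera; args: file, rail underside below tcp (m)
im=snap("top",sys.argv[1]); o=bot.get_obs(); t=o['tool_pos']; q=o['tcp_rot']
a=np.deg2rad(9.5); B=np.array([[np.cos(a),np.sin(a)],[-np.sin(a),np.cos(a)]]); J=np.array([522.5,2.2])
print(t*1000,"yaw",np.degrees(2*np.arctan2(q[2],q[1])),o['wrist_force'],"w",o['width'],"jig",B@(t[:2]*1000-J))
for zt in (t[2]-float(sys.argv[2])+.018,):
  for c in comps(im,(150,290,200,350),(7,112,110),(16,215,255),25):
    P=(ray("top",c,zt)[:,:2]*1000-J)@B.T
    if P[:,1].min()>-70: print("jigbox x %.1f..%.1f y %.1f..%.1f"%(P[:,0].min(),P[:,0].max(),P[:,1].min(),P[:,1].max()),"mean",P.mean(0))
E
python3 ck2.py t6.png .0063
```

```text
[500.5 127.7 296.5] yaw 99.60083236127964 [-0.1 -1.4 -1.2] w 0.022268249641968628 jig [ -1.  127.4]
jigbox x -167.4..-140.0 y -7.4..10.6 mean [-154.     1.2]
jigbox x -14.1..8.7 y 253.6..277.4 mean [ -2.8 265.6]
jigbox x -82.9..58.1 y -33.5..87.4 mean [-5.4 14.4]
```

>>> drive_tool([
  [[0.04,0.01,0],[0,0,0]],
  [[0,0,-0.8],[0,0,0]],
  [[0,0,-0.8],[0,0,0]],
  [[0,0,-0.8],[0,0,0]],
  [[0,0,-0.6],[0,0,0]],
  [[0,0,-0.3],[0,0,0]],
  [[0,0,-0.2],[0,0,0]],
  [[0,0,-0.15],[0,0,0]],
  [[0,0,-0.1],[0,0,0]],
  [[0,0,-0.1],[0,0,0]],
  [[0,0,0],[0,0,0]],
  [[0,0,0],[0,0,0]],
])

```text
clock: 30.0
tool_pos: [0.5027, 0.1285, 0.1438]
tcp_rot: [0.0, 0.646, 0.764, 0.0]
wrist_force: [-0.8, 0.6, -1.9]
width: 0.0222
finger_force: 61.1
```

>>> drive_tool([
  [[-0.01,0,-0.06],[0,0,0]],
  [[0.006,-0.04,-0.02],[0,0,0]],
  [[0.006,-0.04,0],[0,0,0]],
  [[0.006,-0.04,0],[0,0,0]],
  [[0,0,0],[0,0,0]],
  [[0,0,0],[0,0,0]],
])

```text
clock: 30.6
tool_pos: [0.5032, 0.1234, 0.1406]
tcp_rot: [0.0, 0.646, 0.764, 0.0]
wrist_force: [-0.7, 1.0, 2.3]
width: 0.0222
finger_force: 61.5
```

>>> drive_tool([
  [[0.005,-0.04,0],[0,0,0]],
  [[0.005,-0.03,0],[0,0,0]],
  [[0,0,0],[0,0,0]],
  [[0,0,0],[0,0,0]],
])

```text
clock: 31.0
tool_pos: [0.5034, 0.1215, 0.1406]
tcp_rot: [-0.0, 0.646, 0.764, 0.001]
wrist_force: [-0.2, 4.9, 4.5]
width: 0.0223
finger_force: 61.7
```

>>> drive_tool([
  [[0.005,-0.04,0],[0,0,0]],
  [[0,0,0],[0,0,0]],
  [[0,0,0],[0,0,0]],
])

```text
clock: 31.3
tool_pos: [0.5034, 0.1215, 0.1406]
tcp_rot: [-0.002, 0.646, 0.764, 0.002]
wrist_force: [-0.5, 10.7, 4.9]
width: 0.0222
finger_force: 61.7
```

>>> drive_tool([
  [[-0.008,0.05,0],[0,0,0]],
  [[0,0,0],[0,0,0]],
])

```text
clock: 31.5
tool_pos: [0.5034, 0.1215, 0.1406]
tcp_rot: [0.0, 0.646, 0.764, 0.0]
wrist_force: [-0.7, 3.2, 4.6]
width: 0.0221
finger_force: 61.8
```

>>> drive_tool([
  [[0,0,0],[0,0,0]],
  [[0,0,0],[0,0,0]],
  [[0,0,0],[0,0,0]],
  [[0,0,0.3],[0,0,0]],
  [[0,0,0.6],[0,0,0]],
  [[0,0,1],[0,0,0]],
  [[0,0,1],[0,0,0]],
  [[0,0,1],[0,0,0]],
  [[-0.3,-0.4,0],[0,0,0]],
  [[-0.3,-0.8,0],[0,0,-1]],
  [[-0.3,-0.8,0],[0,0,-1]],
  [[-0.3,-0.8,0],[0,0,-1]],
  [[-0.3,-0.8,0],[0,0,-1]],
  [[-0.3,-0.8,0],[0,0,-1]],
  [[-0.3,-0.8,0],[0,0,-1]],
  [[-0.3,-0.8,0],[0,0,-1]],
  [[0,-0.8,0],[0,0,-1]],
  [[0,0,0],[0,0,-1]],
], claw=-0.2)

```text
clock: 33.3
tool_pos: [0.4064, -0.1538, 0.297]
tcp_rot: [0.001, 0.852, 0.523, -0.0]
wrist_force: [-0.9, 0.2, 0.2]
width: 0.0341
finger_force: 0.0
```

```bash
cat > m2.py <<'E'
from h import *
import sys
np.set_printoptions(precision=1,suppress=True)
f=sys.argv[1]; im=snap("top",f); o=bot.get_obs(); q=o['tcp_rot']; print(o['tool_pos']*1000,np.degrees(2*np.arctan2(q[2],q[1])),o['width'])
a=np.deg2rad(9.5); B=np.array([[np.cos(a),np.sin(a)],[-np.sin(a),np.cos(a)]]); J=np.array([522.5,2.2])
for c in comps(im,(170,300,345,500),(8,118,120),(15,200,255),100): print("panel rail",np.array(rect("top",c,.030)))
# slot rails: only the part left of the jig (jig y>60)
hsv=cv2.cvtColor(im,cv2.COLOR_RGB2HSV); m=cv2.inRange(hsv,(8,118,120),(15,200,255)); v,u=np.nonzero(m[170:300,200:345])
P=(ray("top",np.c_[u+200,v+170],.153)[:,:2]*1000-J)@B.T
for s in(-48,0,48):
    k=(abs(P[:,0]-s)<20)&(P[:,1]>60)
    if k.sum()>30:
        p=np.polyfit(P[k,1],P[k,0],1); print("slot",s,"x at y=122: %.1f"%np.polyval(p,122),"ang %.2f deg"%np.degrees(-p[0]),"end y %.1f (want ~272)"%P[k,1].max(),"n",k.sum())
cv2.imwrite("pics/c"+f,cv2.resize(im[160:300,220:480,::-1],None,fx=3,fy=3,interpolation=cv2.INTER_CUBIC))
E
python3 m2.py t7.png
```

```text
[ 406.5 -152.6  296.9] 63.09887581599891 0.03440091502302611
panel rail [ 502.3 -413.4  300.    29.4   -3.3]
slot 0 x at y=122: 9.6 ang -3.05 deg end y 282.8 (want ~272) n 366
slot 48 x at y=122: 47.2 ang 1.28 deg end y 280.9 (want ~272) n 610
```

View pics/ct7.png

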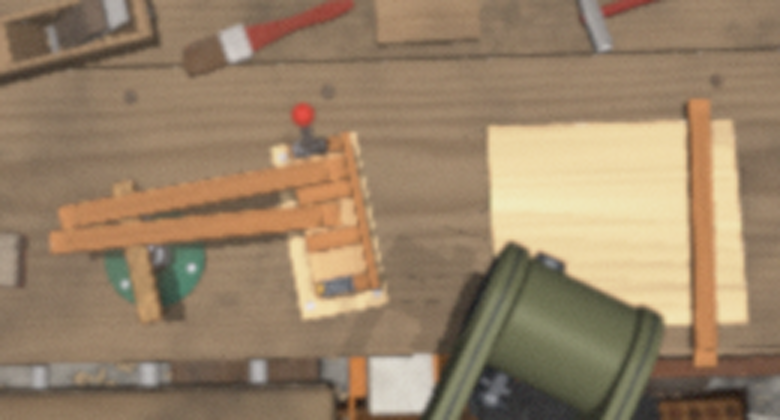

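The middle rail was knocked: it still lies in its slot, but is skewed with its left tip at (52,243) in the crop and off the stop. The far rail looks right. I'll measure both precisely.

```bash
cat > sl.py <<'E'
from h import *
import sys
im=cv2.imread("pics/"+sys.argv[1])[:,:,::-1].copy(); u0,u1=int(sys.argv[2]),int(sys.argv[3])
a=np.deg2rad(9.5); B=np.array([[np.cos(a),np.sin(a)],[-np.sin(a),np.cos(a)]]); J=np.array([522.5,2.2])
jig=lambda c,z:(ray("top",c,z)[:,:2]*1000-J)@B.T
m=cv2.inRange(cv2.cvtColor(im,cv2.COLOR_RGB2HSV),(7,116,110),(16,215,255))
L={}
for u in range(u0,u1):
    v=np.nonzero(m[190:262,u])[0]+190
    for r in np.split(v,np.nonzero(np.diff(v)>1)[0]+1):
        if 6<=len(r)<=11:
            p=jig([[u,r.mean()]],.153)[0]; s=48*round(p[0]/48)
            L.setdefault(s,[]).append(p)
for s,P in L.items():
    P=np.array(P)
    if len(P)>5:
        k=np.polyfit(P[:,1],P[:,0],1); print("slot",s,"n",len(P),"x(y=0,45,70,122,200)",np.polyval(k,[0,45,70,122,200]).round(1),"deg",np.degrees(-np.arctan(k[0])).round(2))
# sat profile along rail to find ends
hs=cv2.cvtColor(im,cv2.COLOR_RGB2HSV)[:,:,1].astype(np.float32)
a0=B.T
for s,P in L.items():
    P=np.array(P); k=np.polyfit(P[:,1],P[:,0],1); y=np.arange(262,292,2.)
    W=np.c_[np.polyval(k,y),y]@B+J; uv=proj("top",np.c_[W/1000,np.full(len(y),.148)]).astype(np.float32)
    print(s,list(zip(y.astype(int),cv2.remap(hs,uv[None,:,0],uv[None,:,1],1)[0].astype(int))))
E
python3 sl.py t7.png 266 312; echo; python3 sl.py t4.png 245 312
```

```text
slot 48 n 46 x(y=0,45,70,122,200) [45.2 46.  46.5 47.5 49. ] deg -1.08
slot 0 n 46 x(y=0,45,70,122,200) [ 0.1  4.5  6.9 11.9 19.4] deg -5.5
48 [(np.int64(262), np.int64(134)), (np.int64(264), np.int64(133)), (np.int64(266), np.int64(132)), (np.int64(268), np.int64(128)), (np.int64(270), np.int64(120)), (np.int64(272), np.int64(107)), (np.int64(274), np.int64(93)), (np.int64(276), np.int64(82)), (np.int64(278), np.int64(78)), (np.int64(280), np.int64(76)), (np.int64(282), np.int64(76)), (np.int64(284), np.int64(78)), (np.int64(286), np.int64(78)), (np.int64(288), np.int64(75)), (np.int64(290), np.int64(74))]
0 [(np.int64(262), np.int64(134)), (np.int64(264), np.int64(134)), (np.int64(266), np.int64(133)), (np.int64(268), np.int64(133)), (np.int64(270), np.int64(133)), (np.int64(272), np.int64(133)), (np.int64(274), np.int64(133)), (np.int64(276), np.int64(136)), (np.int64(278), np.int64(134)), (np.int64(280), np.int64(131)), (np.int64(282), np.int64(124)), (np.int64(284), np.int64(113)), (np.int64(286), np.int64(101)), (np.int64(288), np.int64(91)), (np.int64(290), np.int64(81))]

slot 48 n 67 x(y=0,45,70,122,200) [45.7 45.8 45.8 45.9 46.1] deg -0.12
48 [(np.int64(262), np.int64(132)), (np.int64(264), np.int64(133)), (np.int64(266), np.int64(131)), (np.int64(268), np.int64(125)), (np.int64(270), np.int64(115)), (np.int64(272), np.int64(99)), (np.int64(274), np.int64(85)), (np.int64(276), np.int64(77)), (np.int64(278), np.int64(75)), (np.int64(280), np.int64(75)), (np.int64(282), np.int64(77)), (np.int64(284), np.int64(77)), (np.int64(286), np.int64(77)), (np.int64(288), np.int64(75)), (np.int64(290), np.int64(75))]
```

The far rail is still home (end at 272). The middle rail is skewed 5.5° and 12 mm off the stop. I'll take its protruding left tip (jig y 274–284), swing it straight and slide it home.

>>> drive_tool([
  [[0.2,0.6,0],[0,0,0.65]],
  [[0.2,0.92,0],[0,0,0.65]],
  [[0.2,0.92,0],[0,0,0.65]],
  [[0.2,0.92,0],[0,0,0.65]],
  [[0.2,0.92,0],[0,0,0.65]],
  [[0.2,0.92,0],[0,0,0.65]],
  [[0.2,0.92,0],[0,0,0.65]],
  [[0.2,0.92,0],[0,0,0.65]],
  [[0.2,0.92,0],[0,0,0.65]],
  [[0.2,0.92,0],[0,0,0.65]],
  [[0.2,0.92,0],[0,0,0.65]],
  [[0.2,0.92,0],[0,0,0.58]],
  [[0,0.3,0],[0,0,0]],
  [[0,0,0],[0,0,0]],
  [[0,0,0],[0,0,0]],
], claw=0.1)

```text
clock: 34.85
tool_pos: [0.5027, 0.2894, 0.2963]
tcp_rot: [0.0, 0.679, 0.734, -0.0]
wrist_force: [0.7, -1.0, -0.6]
width: 0.047
finger_force: 0.0
```

```bash
python3 - <<'E'
from h import *
im=snap("top","t8.png"); o=bot.get_obs(); q=o['tcp_rot']; print(o['tool_pos']*1000,np.degrees(2*np.arctan2(q[2],q[1])),o['width'])
E
python3 sl.py t8.png 275 312 | grep slot
```

```text
[502.87257098 289.03903202 296.39182984] 94.46306646271618 0.04697536188060794
slot 48 n 37 x(y=0,45,70,122,200) [45.7 46.3 46.6 47.3 48.3] deg -0.74
slot 0 n 37 x(y=0,45,70,122,200) [ 0.2  4.5  7.  12.  19.6] deg -5.53
```

>>> drive_tool([
  [[0,-0.01,-0.6],[0,0,0]],
  [[0,0,-0.8],[0,0,0]],
  [[0,0,-0.8],[0,0,0]],
  [[0,0,-0.8],[0,0,0]],
  [[0,0,-0.6],[0,0,0]],
  [[0,0,-0.3],[0,0,0]],
  [[0,0,-0.2],[0,0,0]],
  [[0,0,0],[0,0,0]],
])

```text
clock: 35.7
tool_pos: [0.503, 0.2889, 0.132]
tcp_rot: [-0.0, 0.679, 0.734, -0.0]
wrist_force: [0.1, 0.5, -0.5]
width: 0.047
finger_force: 0.0
```

>>> drive_tool([
  [[0,0,0],[0,0,0]],
  [[0,0,0],[0,0,0]],
  [[0,0,0],[0,0,0]],
  [[0,0,0],[0,0,0]],
  [[0,0,0],[0,0,0]],
  [[0,0,0],[0,0,0]],
  [[0,0,0],[0,0,0]],
], claw=-1)

```text
clock: 36.4
tool_pos: [0.5033, 0.2898, 0.1325]
tcp_rot: [0.0, 0.679, 0.734, 0.0]
wrist_force: [1.1, 0.8, 1.8]
width: 0.0217
finger_force: 58.7
```

>>> drive_tool([
  [[-0.133,-0.022,0],[0,0,0.25]],
  [[-0.133,-0.022,0],[0,0,0.25]],
  [[-0.133,-0.022,0],[0,0,0.25]],
  [[-0.133,-0.022,0],[0,0,0.25]],
  [[-0.133,-0.022,0],[0,0,0.25]],
  [[0,0,0],[0,0,0]],
  [[0.014,-0.08,0],[0,0,0]],
  [[0.014,-0.08,0],[0,0,0]],
  [[0.014,-0.08,0],[0,0,0]],
  [[0,0,0],[0,0,0]],
  [[0,0,0],[0,0,0]],
])

```text
clock: 37.5
tool_pos: [0.4783, 0.2752, 0.1321]
tcp_rot: [0.0, 0.646, 0.763, -0.0]
wrist_force: [0.3, 0.5, 1.8]
width: 0.0212
finger_force: 58.7
```

>>> drive_tool([
  [[0.006,-0.04,0],[0,0,0]],
  [[0.006,-0.04,0],[0,0,0]],
  [[0,0,0],[0,0,0]],
  [[0,0,0],[0,0,0]],
])

```text
clock: 37.9
tool_pos: [0.4787, 0.2723, 0.1322]
tcp_rot: [0.0, 0.646, 0.763, 0.0]
wrist_force: [0.7, 1.6, 2.3]
width: 0.0214
finger_force: 58.8
```

>>> drive_tool([
  [[0.006,-0.04,0],[0,0,0]],
  [[0.006,-0.04,0],[0,0,0]],
  [[0,0,0],[0,0,0]],
  [[0,0,0],[0,0,0]],
])

```text
clock: 38.3
tool_pos: [0.4788, 0.2713, 0.1323]
tcp_rot: [-0.002, 0.646, 0.763, 0.002]
wrist_force: [-1.1, 9.0, 1.0]
width: 0.0214
finger_force: 59.0
```

>>> drive_tool([
  [[-0.008,0.05,0],[0,0,0]],
  [[0,0,0],[0,0,0]],
])

```text
clock: 38.5
tool_pos: [0.4787, 0.2714, 0.1322]
tcp_rot: [-0.0, 0.646, 0.763, 0.0]
wrist_force: [0.2, 2.1, 2.6]
width: 0.0211
finger_force: 58.9
```

>>> drive_tool([
  [[0,0,0],[0,0,0]],
  [[0,0,0],[0,0,0]],
  [[0,0,0],[0,0,0]],
  [[0,0,0.3],[0,0,0]],
  [[0,0,0.8],[0,0,0]],
  [[0,0,1],[0,0,0]],
  [[0,0,1],[0,0,0]],
  [[0,0,1],[0,0,0]],
  [[-0.2,-0.6,0],[0,0,-1]],
  [[-0.2,-1,0],[0,0,-1]],
  [[-0.2,-1,0],[0,0,-1]],
  [[-0.2,-1,0],[0,0,-1]],
  [[-0.2,-1,0],[0,0,-1]],
  [[-0.2,-1,0],[0,0,-1]],
  [[-0.2,-1,0],[0,0,-1]],
  [[-0.2,-1,0],[0,0,-1]],
  [[-0.2,-1,0],[0,0,-1]],
  [[0,-1,0],[0,0,-1]],
  [[0,-1,0],[0,0,-1]],
  [[0,-0.4,0],[0,0,-1]],
], claw=-0.2)

```text
clock: 40.5
tool_pos: [0.4061, -0.1717, 0.2971]
tcp_rot: [0.001, 0.902, 0.431, -0.0]
wrist_force: [0.0, 0.5, 1.4]
width: 0.0341
finger_force: 0.0
```

```bash
python3 m2.py t9.png; python3 sl.py t9.png 245 312
```

```text
[ 406.2 -172.5  296.9] 50.97519049308843 0.033972913567687536
panel rail [ 502.2 -413.4  300.2   29.4   -3.3]
slot 0 x at y=122: -1.4 ang -0.41 deg end y 268.5 (want ~272) n 529
slot 48 x at y=122: 47.9 ang -0.93 deg end y 269.4 (want ~272) n 533
slot 48 n 67 x(y=0,45,70,122,200) [45.8 46.6 47.  48.  49.4] deg -1.03
slot 0 n 67 x(y=0,45,70,122,200) [-2.6 -2.2 -2.  -1.5 -0.8] deg -0.53
48 [(np.int64(262), np.int64(134)), (np.int64(264), np.int64(134)), (np.int64(266), np.int64(132)), (np.int64(268), np.int64(128)), (np.int64(270), np.int64(121)), (np.int64(272), np.int64(106)), (np.int64(274), np.int64(94)), (np.int64(276), np.int64(82)), (np.int64(278), np.int64(77)), (np.int64(280), np.int64(75)), (np.int64(282), np.int64(75)), (np.int64(284), np.int64(75)), (np.int64(286), np.int64(75)), (np.int64(288), np.int64(74)), (np.int64(290), np.int64(75))]
0 [(np.int64(262), np.int64(132)), (np.int64(264), np.int64(134)), (np.int64(266), np.int64(133)), (np.int64(268), np.int64(130)), (np.int64(270), np.int64(118)), (np.int64(272), np.int64(105)), (np.int64(274), np.int64(89)), (np.int64(276), np.int64(80)), (np.int64(278), np.int64(76)), (np.int64(280), np.int64(77)), (np.int64(282), np.int64(77)), (np.int64(284), np.int64(77)), (np.int64(286), np.int64(76)), (np.int64(288), np.int64(76)), (np.int64(290), np.int64(76))]
```

Both rails are now home and straight. Going for the third.

>>> drive_tool([
  [[0.18,-0.43,0],[0,0,-0.96]],
  [[0.18,-0.43,0],[0,0,-0.96]],
  [[0.18,-0.43,0],[0,0,-0.96]],
  [[0.18,-0.43,0],[0,0,-0.96]],
  [[0.18,-0.43,0],[0,0,-0.96]],
  [[0.18,-0.43,0],[0,0,-0.96]],
  [[0.18,-0.43,0],[0,0,-0.96]],
  [[0.18,-0.43,0],[0,0,-0.96]],
  [[0.18,-0.43,0],[0,0,-0.96]],
  [[0.18,-0.43,0],[0,0,-0.96]],
  [[0.18,-0.43,0],[0,0,-0.96]],
  [[0.18,-0.43,0],[0,0,-0.96]],
  [[0.18,-0.43,0],[0,0,-0.96]],
  [[0.13,-0.43,-0.4],[0,0,-0.96]],
  [[0,0,-0.8],[0,0,0]],
  [[0,0,-0.8],[0,0,0]],
  [[0,0,-0.8],[0,0,0]],
  [[0,0,-0.2],[0,0,0]],
  [[0,0,0],[0,0,0]],
], claw=1)

```text
clock: 42.45
tool_pos: [0.5051, -0.4086, 0.1749]
tcp_rot: [-0.001, 1.0, -0.019, -0.001]
wrist_force: [-0.1, -0.2, 0.3]
width: 0.0852
finger_force: 0.0
```

```bash
python3 - <<'E'
from h import *
np.set_printoptions(precision=1,suppress=True)
im=snap("top","t10.png"); o=bot.get_obs(); q=o['tcp_rot']; print(o['tool_pos']*1000,np.degrees(2*np.arctan2(q[2],q[1])),o['width'])
for c in comps(im,(150,300,345,500),(8,118,150),(15,200,255),30): print("panel rail",np.array(rect("top",c,.030)))
E
```

```text
[ 506.  -409.5  177.1] -2.228901730509633 0.08535578132806342
panel rail [ 607.7 -417.9   89.2   20.2   -4. ]
```

>>> drive_tool([
  [[0,-0.09,-0.6],[0,0,-0.15]],
  [[0,0,-0.8],[0,0,0]],
  [[0,0,-0.8],[0,0,0]],
  [[0,0,-0.8],[0,0,0]],
  [[0,0,-0.6],[0,0,0]],
  [[0,0,-0.3],[0,0,0]],
  [[0,0,-0.14],[0,0,0]],
  [[0,0,0],[0,0,0]],
  [[0,0,0],[0,0,0]],
])

```text
clock: 43.4
tool_pos: [0.5068, -0.4143, 0.0167]
tcp_rot: [0.001, 1.0, -0.025, 0.001]
wrist_force: [0.2, 0.3, 1.1]
width: 0.0855
finger_force: 0.0
```

>>> drive_tool([
  [[0,0,0],[0,0,0]],
  [[0,0,0],[0,0,0]],
  [[0,0,0],[0,0,0]],
  [[0,0,0],[0,0,0]],
  [[0,0,0],[0,0,0]],
  [[0,0,0],[0,0,0]],
  [[0,0,0],[0,0,0]],
  [[0,0,0],[0,0,0]],
], claw=-1)

```text
clock: 44.2
tool_pos: [0.5059, -0.4135, 0.015]
tcp_rot: [0.0, 1.0, -0.025, 0.0]
wrist_force: [-0.6, -0.2, 4.2]
width: 0.0224
finger_force: 61.3
```

>>> drive_tool([
  [[0,0,0.5],[0,0,0]],
  [[0,0,1],[0,0,0]],
  [[0,0,1],[0,0,0]],
  [[0,0,1],[0,0,0.5]],
  [[0,0,1],[0,0,1]],
  [[0,0,1],[0,0,1]],
  [[0,0,1],[0,0,1]],
  [[-0.1,0,0.5],[0,0,1]],
  [[-0.1,0,0],[0,0,1]],
  [[-0.1,0,0],[0,0,1]],
  [[-0.1,0,0],[0,0,1]],
  [[-0.1,0,0],[0,0,1]],
  [[-0.1,0,0],[0,0,1]],
  [[-0.1,0,0],[0,0,1]],
  [[-0.1,0,0],[0,0,1]],
  [[-0.1,0,0],[0,0,1]],
  [[-0.1,0,0],[0,0,1]],
  [[-0.1,0,0],[0,0,1]],
  [[-0.1,0,0],[0,0,1]],
  [[-0.1,0,0],[0,0,1]],
])

```text
clock: 46.2
tool_pos: [0.453, -0.4129, 0.2932]
tcp_rot: [-0.001, 0.851, 0.525, -0.0]
wrist_force: [-0.5, 0.4, -1.2]
width: 0.0227
finger_force: 60.8
```

>>> drive_tool([
  [[0,0.5,0],[0,0,1]],
  [[0,0.8,0],[0,0,1]],
  [[0,0.9,0],[0,0,1]],
  [[0,0.9,0],[0,0,1]],
  [[0,0.9,0],[0,0,1]],
  [[0,0.9,0],[0,0,1]],
  [[0,0.9,0],[0,0,1]],
  [[0,0.9,0],[0,0,1]],
  [[0,0.9,0],[0,0,1]],
  [[0,0.9,0],[0,0,0.1]],
  [[0,0.9,0],[0,0,0]],
  [[0,0.9,0],[0,0,0]],
  [[0,0.9,0],[0,0,0]],
  [[0,0.9,0],[0,0,0]],
  [[0,0.9,0],[0,0,0]],
  [[0,0.3,0],[0,0,0]],
  [[0,0,0],[0,0,0]],
])

```text
clock: 47.9
tool_pos: [0.4531, 0.1197, 0.2937]
tcp_rot: [-0.0, 0.645, 0.764, -0.001]
wrist_force: [-0.7, -0.4, 0.2]
width: 0.0227
finger_force: 60.8
```

```bash
python3 ck2.py t11.png .003; python3 -c "
import cv2;im=cv2.imread('pics/t11.png');cv2.imwrite('pics/ct11.png',cv2.resize(im[170:290,200:360],None,fx=4,fy=4,interpolation=cv2.INTER_CUBIC))"
```

```text
[453.3 118.7 293.8] yaw 99.61101021083113 [ 1.2 -1.7 -0.9] w 0.022575820044723097 jig [-49.1 126.3]
jigbox x -167.3..-140.0 y -7.4..10.6 mean [-153.9    1.2]
jigbox x -63.3..-39.3 y 250.9..275.1 mean [-51.4 263. ]
jigbox x -82.9..58.0 y -33.6..236.9 mean [ 1.  69.1]
```

View pics/ct11.png

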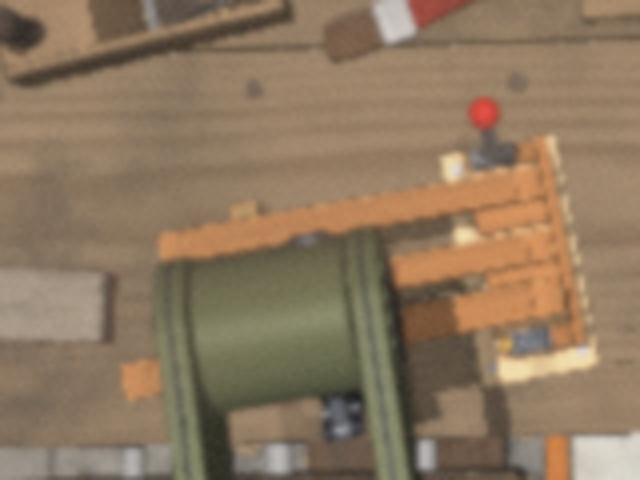

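Third rail is held parallel over the near slot. Lowering with a small correction.

>>> drive_tool([
  [[0.03,0.05,0],[0,0,0]],
  [[0,0,-0.8],[0,0,0]],
  [[0,0,-0.8],[0,0,0]],
  [[0,0,-0.8],[0,0,0]],
  [[0,0,-0.6],[0,0,0]],
  [[0,0,-0.3],[0,0,0]],
  [[0,0,-0.2],[0,0,0]],
  [[0,0,-0.15],[0,0,0]],
  [[0,0,-0.1],[0,0,0]],
  [[0,0,-0.1],[0,0,0]],
  [[0,0,0],[0,0,0]],
  [[0,0,0],[0,0,0]],
])

```text
clock: 49.15
tool_pos: [0.4551, 0.1209, 0.141]
tcp_rot: [0.0, 0.646, 0.763, 0.0]
wrist_force: [1.1, 0.1, -0.9]
width: 0.0223
finger_force: 60.8
```

>>> drive_tool([
  [[0,0,-0.04],[0,0,0]],
  [[0.006,-0.04,-0.02],[0,0,0]],
  [[0.006,-0.04,0],[0,0,0]],
  [[0,0,0],[0,0,0]],
  [[0,0,0],[0,0,0]],
])

```text
clock: 49.65
tool_pos: [0.4553, 0.1175, 0.1382]
tcp_rot: [0.0, 0.646, 0.763, 0.0]
wrist_force: [-0.2, 0.5, -0.9]
width: 0.0224
finger_force: 60.8
```

>>> drive_tool([
  [[0,0,-0.02],[0,0,0]],
  [[0.006,-0.04,-0.02],[0,0,0]],
  [[0.006,-0.04,0],[0,0,0]],
  [[0,0,0],[0,0,0]],
  [[0,0,0],[0,0,0]],
])

```text
clock: 50.15
tool_pos: [0.4564, 0.1146, 0.1374]
tcp_rot: [0.0, 0.646, 0.763, 0.001]
wrist_force: [-0.6, 2.8, 4.6]
width: 0.0222
finger_force: 61.5
```

>>> drive_tool([
  [[0.006,-0.04,0],[0,0,0]],
  [[0.004,-0.03,0],[0,0,0]],
  [[0,0,0],[0,0,0]],
  [[0,0,0],[0,0,0]],
])

```text
clock: 50.55
tool_pos: [0.4564, 0.1145, 0.1374]
tcp_rot: [-0.002, 0.646, 0.763, 0.003]
wrist_force: [-1.3, 13.5, 5.3]
width: 0.0225
finger_force: 61.5
```

>>> drive_tool([
  [[-0.008,0.06,0],[0,0,0]],
  [[0,0,0],[0,0,0]],
])

```text
clock: 50.75
tool_pos: [0.4564, 0.1146, 0.1374]
tcp_rot: [0.0, 0.646, 0.764, 0.001]
wrist_force: [0.1, 4.0, 5.4]
width: 0.0226
finger_force: 61.6
```

>>> drive_tool([
  [[0,0,0],[0,0,0]],
  [[0,0,0],[0,0,0]],
  [[0,0,0],[0,0,0]],
  [[0,0,0.3],[0,0,0]],
  [[0,0,0.8],[0,0,0]],
  [[0,0,1],[0,0,0]],
  [[0,0,1],[0,0,0]],
  [[0,0,1],[0,0,0]],
  [[-0.15,-0.6,0.2],[0,0,-1]],
  [[-0.15,-0.9,0.2],[0,0,-1]],
  [[-0.15,-0.9,0.2],[0,0,-1]],
  [[-0.15,-0.9,0.2],[0,0,-1]],
  [[-0.15,-0.9,0.2],[0,0,-1]],
  [[-0.15,-0.9,0.2],[0,0,-1]],
  [[-0.15,-0.9,0.2],[0,0,-1]],
  [[-0.15,-0.9,0.2],[0,0,-1]],
  [[0,0,0.2],[0,0,-1]],
  [[0,0,0.2],[0,0,-1]],
], claw=-0.2)

```text
clock: 52.55
tool_pos: [0.4072, -0.1633, 0.3815]
tcp_rot: [0.0, 0.87, 0.494, -0.0]
wrist_force: [-0.6, -0.2, -0.3]
width: 0.034
finger_force: 0.0
```

```bash
python3 m2.py t12.png; python3 sl.py t12.png 245 312; python3 - <<'E'
from h import *
snap("scene","st12.png")
for n,f,roi in(("top","t12",(185,215,305,335)),("scene","st12",(125,150,305,330))):
    i=cv2.imread(f"pics/{f}.png")[:,:,::-1].copy()
    for c in comps(i,roi,(0,150,90),(8,255,255),3)+comps(i,roi,(172,150,90),(180,255,255),3): p=c.mean(0); print(n,p,ray(n,p,.333)*1000)
E
```

```text
[ 407.7 -163.1  383.2] 59.14770748984766 0.034254603703024286
slot -48 x at y=122: -48.3 ang 0.33 deg end y 269.3 (want ~272) n 563
slot 0 x at y=122: -1.5 ang -0.51 deg end y 268.0 (want ~272) n 535
slot 48 x at y=122: 47.8 ang -0.96 deg end y 269.4 (want ~272) n 532
slot 48 n 67 x(y=0,45,70,122,200) [45.7 46.5 46.9 47.9 49.3] deg -1.05
slot 0 n 67 x(y=0,45,70,122,200) [-2.6 -2.2 -2.  -1.5 -0.8] deg -0.52
slot -48 n 48 x(y=0,45,70,122,200) [-51.3 -50.  -49.3 -47.8 -45.5] deg -1.65
48 [(np.int64(262), np.int64(132)), (np.int64(264), np.int64(133)), (np.int64(266), np.int64(133)), (np.int64(268), np.int64(129)), (np.int64(270), np.int64(121)), (np.int64(272), np.int64(105)), (np.int64(274), np.int64(93)), (np.int64(276), np.int64(84)), (np.int64(278), np.int64(79)), (np.int64(280), np.int64(78)), (np.int64(282), np.int64(79)), (np.int64(284), np.int64(79)), (np.int64(286), np.int64(79)), (np.int64(288), np.int64(77)), (np.int64(290), np.int64(78))]
0 [(np.int64(262), np.int64(134)), (np.int64(264), np.int64(133)), (np.int64(266), np.int64(132)), (np.int64(268), np.int64(131)), (np.int
[... 325 characters left out ...]
nt64(78))]
-48 [(np.int64(262), np.int64(133)), (np.int64(264), np.int64(133)), (np.int64(266), np.int64(133)), (np.int64(268), np.int64(128)), (np.int64(270), np.int64(120)), (np.int64(272), np.int64(106)), (np.int64(274), np.int64(92)), (np.int64(276), np.int64(82)), (np.int64(278), np.int64(78)), (np.int64(280), np.int64(78)), (np.int64(282), np.int64(78)), (np.int64(284), np.int64(75)), (np.int64(286), np.int64(74)), (np.int64(288), np.int64(76)), (np.int64(290), np.int64(80))]
top [320.5        197.88888889] [[598.11646297  20.12751929 333.        ]]
scene [318.35294118 140.94117647] [[600.1076073  19.4346463 333.       ]]
scene [321.5  125.75] [[736.81933308 -57.41837408 333.        ]]
```

View pics/ct12.png

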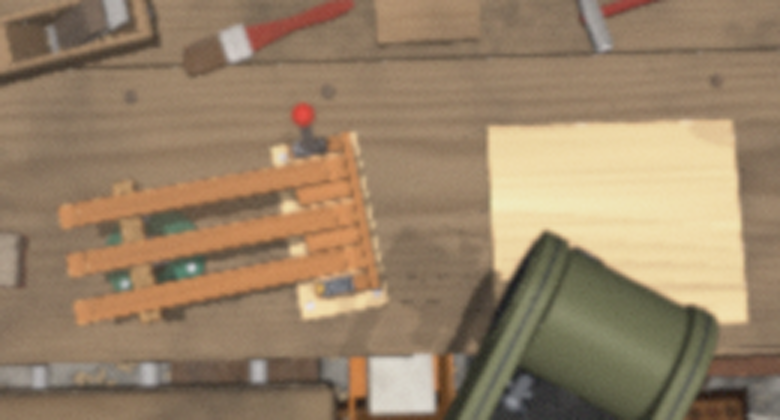

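All three rails lie in their slots, ends at the stop (272), with the keeper still up at crop (303,115). Now the keeper: go above the knob.

>>> drive_tool([
  [[0.2,0.2,0.3],[0,0,-0.954]],
  [[0.382,0.365,0.3],[0,0,-0.954]],
  [[0.382,0.365,0.1],[0,0,-0.954]],
  [[0.382,0.365,0],[0,0,-0.954]],
  [[0.382,0.365,0],[0,0,-0.954]],
  [[0.382,0.365,0],[0,0,-0.954]],
  [[0.382,0.365,0],[0,0,-0.954]],
  [[0.382,0.365,0],[0,0,-0.954]],
  [[0.382,0.365,0],[0,0,-0.954]],
  [[0.382,0.365,0],[0,0,-0.954]],
  [[0.382,0.365,0],[0,0,-0.954]],
  [[0.382,0.365,0],[0,0,-0.954]],
  [[0.382,0.365,0],[0,0,-0.954]],
  [[0,0,0],[0,0,0]],
  [[0,0,0],[0,0,0]],
], claw=0.2)

```text
clock: 54.15
tool_pos: [0.5989, 0.0214, 0.4081]
tcp_rot: [0.0, 0.996, 0.088, -0.001]
wrist_force: [-0.4, -0.1, 0.0]
width: 0.0512
finger_force: 0.0
```

>>> drive_tool([
  [[0,-0.03,-0.5],[0,0,0]],
  [[0,0,-0.6],[0,0,0]],
  [[0,0,-0.6],[0,0,0]],
  [[0,0,-0.4],[0,0,0]],
  [[0,0,-0.2],[0,0,0]],
  [[0,0,0],[0,0,0]],
  [[0,0,0],[0,0,0]],
])

```text
clock: 54.85
tool_pos: [0.5995, 0.0198, 0.3178]
tcp_rot: [0.0, 0.996, 0.087, 0.001]
wrist_force: [-0.3, 0.4, 0.5]
width: 0.0511
finger_force: 0.0
```

>>> drive_tool([
  [[0,0,0],[0,0,0]],
  [[0,0,0],[0,0,0]],
  [[0,0,0],[0,0,0]],
  [[0,0,0],[0,0,0]],
  [[0,0,0],[0,0,0]],
  [[0,0,0],[0,0,0]],
], claw=-1)

```text
clock: 55.45
tool_pos: [0.5997, 0.0203, 0.3182]
tcp_rot: [-0.0, 0.996, 0.087, 0.001]
wrist_force: [0.3, 2.5, 5.2]
width: 0.0187
finger_force: 58.6
```

>>> drive_tool([
  [[-0.42,-0.07,-0.01],[0,0,0]],
  [[-0.417,-0.07,-0.05],[0,0,0]],
  [[-0.41,-0.068,-0.09],[0,0,0]],
  [[-0.397,-0.066,-0.135],[0,0,0]],
  [[-0.382,-0.064,-0.17],[0,0,0]],
  [[-0.365,-0.061,-0.21],[0,0,0]],
  [[-0.34,-0.057,-0.25],[0,0,0]],
  [[-0.313,-0.052,-0.28],[0,0,0]],
  [[-0.286,-0.048,-0.31],[0,0,0]],
  [[0,0,0],[0,0,0]],
  [[0,0,0],[0,0,0]],
])

```text
clock: 56.55
tool_pos: [0.4658, -0.0024, 0.256]
tcp_rot: [0.0, 0.996, 0.086, -0.0]
wrist_force: [-0.1, 0.0, 0.1]
width: -0.0001
finger_force: 0.0
```

The grip lost the knob on the way, so I need to look.

```bash
python3 - <<'E'
from h import *
a=snap("top","t13.png"); b=snap("scene","s13.png")
cv2.imwrite("pics/c13.png",np.vstack([cv2.resize(a[170:290,215:375,::-1],(640,300)),cv2.resize(b[110:250,240:400,::-1],(640,300))]))
E
```

```text
(no output)
```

View pics/c13.png

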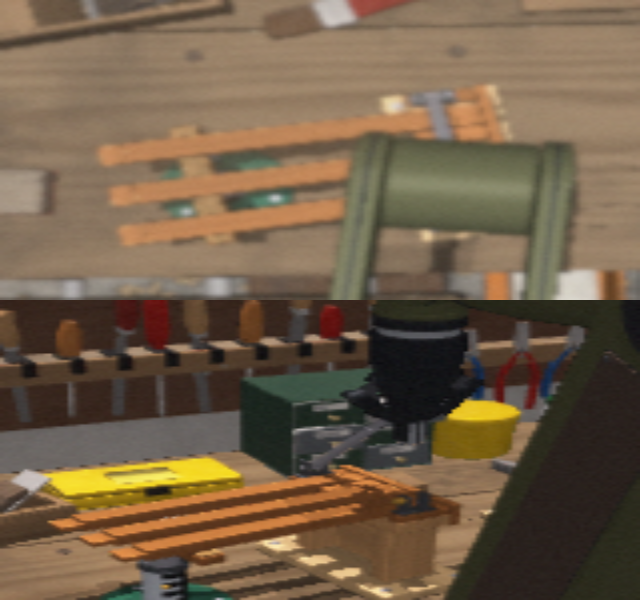

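The bar stands at about 0.8–0.9 rad, leaning on the far side of the closed fingers. I'll draw the fingers away towards the robot so that it falls.

>>> drive_tool([
  [[-0.3,-0.05,0],[0,0,0]],
  [[-0.5,-0.08,0],[0,0,0]],
  [[-0.6,-0.1,0],[0,0,0]],
  [[-0.6,-0.1,0],[0,0,0]],
  [[-0.4,-0.07,0],[0,0,0]],
  [[0,0,0.5],[0,0,0]],
  [[0,0,0],[0,0,0]],
  [[0,0,0],[0,0,0]],
])

```text
clock: 57.45
tool_pos: [0.3708, -0.0184, 0.2772]
tcp_rot: [0.0, 0.996, 0.087, 0.001]
wrist_force: [-0.1, 0.3, -0.5]
width: -0.0002
finger_force: 0.0
```

```bash
python3 - <<'E'
from h import *
a=snap("top","t14.png"); b=snap("scene","s14.png"); o=bot.get_obs(); print(o['tool_pos'],o['wrist_force'])
for n,i,roi in(("top",a,(180,285,300,360)),("scene",b,(130,240,290,380))):
    for c in comps(i,roi,(0,150,80),(7,255,255),8)+comps(i,roi,(173,150,80),(180,255,255),8): p=c.mean(0); print(n,p,ray(n,p,.163)*1000)
print("closed knob px",proj("top",[.5225-.098*.9863-.006*.165,.0022-.098*.165+.006*.9863,.163]),proj("scene",[.5225-.098*.9863-.006*.165,.0022-.098*.165+.006*.9863,.163]))
cv2.imwrite("pics/c14.png",np.vstack([cv2.resize(a[170:290,215:375,::-1],(640,300)),cv2.resize(b[110:250,240:400,::-1],(640,300))]))
E
```

```text
[ 0.37021559 -0.01821932  0.27587503] [0.54555694 0.77314108 0.26535139]
top [333.64705882 263.76470588] [[424.26200219 -10.2859381  163.        ]]
scene [347.94117647 205.94117647] [[431.5135523  -11.71158634 163.        ]]
scene [376.91666667 186.08333333] [[ 517.98423893 -176.52535063  163.        ]]
closed knob px [[332.8983721  263.58390197]] [[347.93206867 207.08407984]]
```

View pics/c14.png

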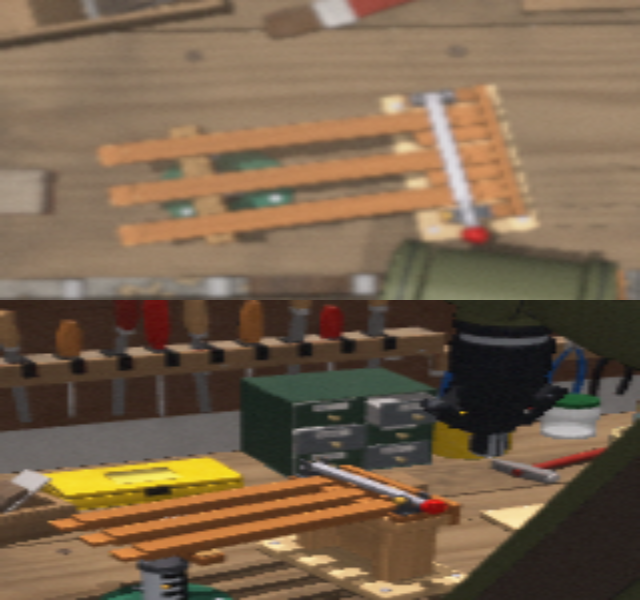

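The bar has dropped, with the knob at (476,235) in the upper crop, about a pixel above the closed position, so it may be on the spring ball. I'll push it from above.

>>> drive_tool([
  [[0.34,0.06,0],[0,0,0]],
  [[0.34,0.06,0],[0,0,0]],
  [[0.34,0.06,0],[0,0,0]],
  [[0.33,0.06,-0.2],[0,0,0]],
  [[0,0,-0.8],[0,0,0]],
  [[0,0,-0.6],[0,0,0]],
  [[0,0,-0.4],[0,0,0]],
  [[0,0,-0.2],[0,0,0]],
  [[0,0,0],[0,0,0]],
  [[0,0,0],[0,0,0]],
])

```text
clock: 58.55
tool_pos: [0.4244, -0.0087, 0.1888]
tcp_rot: [0.0, 0.996, 0.087, 0.0]
wrist_force: [1.0, 0.4, -0.6]
width: -0.0001
finger_force: 0.0
```

>>> drive_tool([
  [[0,0,-0.08],[0,0,0]],
  [[0,0,-0.06],[0,0,0]],
  [[0,0,0],[0,0,0]],
  [[0,0,0],[0,0,0]],
])

```text
clock: 58.95
tool_pos: [0.4241, -0.0087, 0.183]
tcp_rot: [0.0, 0.996, 0.086, 0.0]
wrist_force: [0.5, 0.9, 0.3]
width: 0.0001
finger_force: 0.0
```

>>> drive_tool([
  [[0,0,-0.06],[0,0,0]],
  [[0,0,-0.06],[0,0,0]],
  [[0,0,-0.06],[0,0,0]],
  [[0,0,0],[0,0,0]],
  [[0,0,0],[0,0,0]],
])

```text
clock: 59.45
tool_pos: [0.4239, -0.0087, 0.1754]
tcp_rot: [-0.0, 0.996, 0.086, -0.0]
wrist_force: [0.6, -0.2, 0.1]
width: 0.0001
finger_force: 0.0
```

>>> drive_tool([
  [[0,0,-0.04],[0,0,0]],
  [[0,0,-0.04],[0,0,0]],
  [[0,0,0],[0,0,0]],
  [[0,0,0],[0,0,0]],
])

```text
clock: 59.85
tool_pos: [0.4243, -0.0087, 0.1735]
tcp_rot: [0.0, 0.996, 0.086, 0.0]
wrist_force: [-2.8, 0.1, 5.4]
width: -0.0004
finger_force: 2.7
```

>>> drive_tool([
  [[0,0,-0.04],[0,0,0]],
  [[0,0,-0.04],[0,0,0]],
  [[0,0,0],[0,0,0]],
  [[0,0,0],[0,0,0]],
])

```text
clock: 60.25
tool_pos: [0.4244, -0.0088, 0.1729]
tcp_rot: [0.0, 0.996, 0.087, 0.0]
wrist_force: [-9.3, 0.2, 17.8]
width: -0.0003
finger_force: 8.7
```

>>> drive_tool([
  [[0,0,0.35],[0,0,0]],
  [[0.12,0.02,0],[0,0,0]],
  [[0,0,-0.15],[0,0,0]],
  [[0,0,-0.1],[0,0,0]],
  [[0,0,-0.05],[0,0,0]],
  [[0,0,0],[0,0,0]],
  [[0,0,0],[0,0,0]],
])

```text
clock: 60.95
tool_pos: [0.429, -0.0079, 0.173]
tcp_rot: [0.0, 0.996, 0.087, -0.0]
wrist_force: [-6.0, 1.1, 15.4]
width: -0.0002
finger_force: 7.4
```

>>> drive_tool([
  [[0,0,-0.05],[0,0,0]],
  [[0,0,-0.04],[0,0,0]],
  [[0,0,-0.04],[0,0,0]],
  [[0,0,0],[0,0,0]],
  [[0,0,0],[0,0,0]],
])

```text
clock: 61.45
tool_pos: [0.4292, -0.008, 0.1721]
tcp_rot: [0.0, 0.996, 0.087, -0.0]
wrist_force: [-17.0, 2.0, 34.4]
width: -0.0002
finger_force: 17.5
```

>>> drive_tool([
  [[0,0,0.3],[0,0,0]],
  [[0,0,0.7],[0,0,0]],
  [[0,0,1],[0,0,0]],
  [[0,0,1],[0,0,0]],
  [[-0.3,-0.8,0.5],[0,0,0]],
  [[-0.3,-0.9,0],[0,0,0]],
  [[-0.2,-0.9,0],[0,0,0]],
  [[0,-0.9,0],[0,0,0]],
  [[0,-0.9,0],[0,0,0]],
  [[0,0,0],[0,0,0]],
  [[0,0,0],[0,0,0]],
  [[0,0,0],[0,0,0]],
])

```text
clock: 62.65
tool_pos: [0.3966, -0.183, 0.3049]
tcp_rot: [-0.001, 0.996, 0.087, -0.001]
wrist_force: [0.4, -0.1, -0.6]
width: 0.0002
finger_force: 0.0
```

```bash
python3 sl.py t12.png 245 300|grep slot; python3 - <<'E'
from h import *
a=snap("top","t15.png"); b=snap("scene","s15.png"); o=bot.get_obs(); print(o['tool_pos'],o['wrist_force'])
for n,i,roi in(("top",a,(180,285,300,360)),("scene",b,(130,240,290,360))):
    for c in comps(i,roi,(0,150,80),(7,255,255),8)+comps(i,roi,(173,150,80),(180,255,255),8): print(n,c.mean(0),cv2.minEnclosingCircle(c)[0])
E
python3 sl.py t15.png 245 300
```

```text
slot 48 n 55 x(y=0,45,70,122,200) [45.7 46.5 47.  47.9 49.3] deg -1.04
slot 0 n 55 x(y=0,45,70,122,200) [-2.8 -2.4 -2.1 -1.6 -0.8] deg -0.57
slot -48 n 36 x(y=0,45,70,122,200) [-55.4 -53.  -51.7 -48.9 -44.8] deg -3.04
[ 0.39685665 -0.18283476  0.30551605] [-0.28571673 -0.11265836 -0.08706479]
top [333.35294118 263.76470588] (333.27777099609375, 263.72222900390625)
scene [348.05555556 206.94444444] (348.0, 207.0)
slot 48 n 55 x(y=0,45,70,122,200) [46.  46.8 47.2 48.  49.3] deg -0.94
slot 0 n 55 x(y=0,45,70,122,200) [-2.8 -2.3 -2.1 -1.6 -0.8] deg -0.56
slot -48 n 35 x(y=0,45,70,122,200) [-54.5 -52.4 -51.3 -48.9 -45.3] deg -2.62
48 [(np.int64(262), np.int64(135)), (np.int64(264), np.int64(135)), (np.int64(266), np.int64(135)), (np.int64(268), np.int64(128)), (np.int64(270), np.int64(120)), (np.int64(272), np.int64(106)), (np.int64(274), np.int64(93)), (np.int64(276), np.int64(82)), (np.int64(278), np.int64(79)), (np.int64(280), np.int64(77)), (np.int64(282), np.int64(76)), (np.int64(284), np.int64(76)), (np.int64(286), np.int64(77)), (np.int64(288), np.int64(77)), (np.int64(290), np.int
[... 258 characters left out ...]
4(81)), (np.int64(278), np.int64(75)), (np.int64(280), np.int64(75)), (np.int64(282), np.int64(77)), (np.int64(284), np.int64(78)), (np.int64(286), np.int64(77)), (np.int64(288), np.int64(76)), (np.int64(290), np.int64(75))]
-48 [(np.int64(262), np.int64(133)), (np.int64(264), np.int64(133)), (np.int64(266), np.int64(132)), (np.int64(268), np.int64(130)), (np.int64(270), np.int64(121)), (np.int64(272), np.int64(109)), (np.int64(274), np.int64(93)), (np.int64(276), np.int64(82)), (np.int64(278), np.int64(76)), (np.int64(280), np.int64(76)), (np.int64(282), np.int64(77)), (np.int64(284), np.int64(78)), (np.int64(286), np.int64(78)), (np.int64(288), np.int64(77)), (np.int64(290), np.int64(78))]
```

Knob is now exactly at its closed pixel position (207.0), so it snapped home. One last check of the near rail's angle, because that fit was biased by the head beam.

```bash
python3 - <<'E'
from h import *
im=cv2.imread("pics/t15.png")[:,:,::-1].copy()
a=np.deg2rad(9.5); B=np.array([[np.cos(a),np.sin(a)],[-np.sin(a),np.cos(a)]]); J=np.array([522.5,2.2])
S=cv2.cvtColor(im,cv2.COLOR_RGB2HSV)[:,:,1].astype(np.float32)
xs=np.arange(-22,22.1,.5)
for s in(-48,0,48):
    E=[]
    for y in np.r_[50:180:4,225:262:4]:
        W=np.c_[s+xs,np.full(len(xs),y)]@B+J; uv=proj("top",np.c_[W/1000,np.full(len(xs),.153)]).astype(np.float32)
        p=cv2.remap(S,uv[None,:,0],uv[None,:,1],1)[0]; w=np.clip(p-112,0,None)
        k=abs(xs)<17; E.append((y,s+(xs[k]*w[k]).sum()/w[k].sum()))
    E=np.array(E); f=np.polyfit(E[:,0],E[:,1],1); r=E[:,1]-np.polyval(f,E[:,0]); g=abs(r)<1.5; f=np.polyfit(E[g,0],E[g,1],1)
    print(s,"x122 %.1f ang %.2f deg"%(np.polyval(f,122),np.degrees(f[0])),"rms %.2f n %d"%(r[g].std(),g.sum()))
E
```

```text
-48 x122 -48.3 ang -0.37 deg rms 0.34 n 43
0 x122 -1.7 ang 0.56 deg rms 0.34 n 43
48 x122 47.8 ang 0.97 deg rms 0.23 n 43
```

All rails are within 1° and 2 mm. Handing in.

```bash
python3 -c "
from plant import bot
print(bot.job_done())"
```

```text
the job is handed in; nothing more can be done
None
```

Job handed in at about 63 s; the hand-in call returned no verdict. By camera, the work rest is locked level with the slots, all three rails sit in their slots within about 1° and 2 mm with ends at the stop, and the keeper bar is down in its catch.

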